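# Check the surface pH of poured agar plates

### The arm

A 7-joint arm with a two-finger parallel gripper is mounted at the origin on the work surface. World frame = base frame: x ahead of the robot, y to its left, z up, the work surface at z = 0. Lengths are in m, angles in rad, forces in N, time in s.
With the tool pointing down it reaches from about 0.425 to 0.875 m from the base axis. Payload 9.9 kg.
Tool frame: the origin (TCP) lies at the very end of the fingers, on their centre line; the grasp point (between the pads) lies 19 mm behind it (pinch_z is the distance from the TCP to the grasp point, in m); z points along the fingers, x is the direction in which the jaws open and shut, and the axes are right-handed (so a half turn about z gives the same grasp; the last joint's range is limited). The gripper opens to 85 mm and grips with 20 to 120 N. Pads are 22 mm wide; open, the fingers measure 114 mm over their backs; the gripper's body (76 mm by 85 mm) begins 54 mm behind the grasp point. The pads swing forward as they close: fully open they stand 13 mm farther back than shut.
Start: joints at [-1.364, 0.576, 0.025, 1.437, -0.015, 1.129, -0.057], TCP at [0.194, 0.647, 0.231] pointing down, gripper open.
Joint ranges: [-2.76, 2.76], [-0.34, 2.15], [-1.52, 1.57], [0.19, 2.46], [-1.09, 4.23], [0.17, 1.99], [-2.82, 2.82]. Speed limits (rad/s): [2.22, 2.22, 3.01, 3.01, 3.14, 3.14, 3.14].

### API

Orientations are given as a unit quaternion [x, y, z, w].
In Python, from station import * gives the robot as it stands. The module is installed in compiled form; this text tells all that it offers.
- The arm moves only by the tool step_arm, never from a script. Its argument "rows" is a list of rows, each a list of 7 numbers: the shift along the tool's x, y, z in m, then the turn, a rotation vector about the tool's x, y, z in rad, then the closure in counts, from 0 (fully open) to 255 (shut). In form: [[dx, dy, dz, wx, wy, wz, grip], ...]. A call has 1 to 10 rows; each row is the pose to reach, as a shift and turn from the pose commanded when the call began, along the tool's axes at that moment; what a row does not reach only later rows make up. A row lasts 1/10 s, in which the tool goes at most 50 mm and 8.59 degrees, less where a joint would pass 70% of its speed; a pose out of reach is approached as far as the arm can. A call with a gripper value outside its range is refused whole. The fingers move at their own pace and stop on an object; "grip_force" is the grip in N (left out, the last holds). Time passes only in rows, so rows that repeat a pose let the fingers close. It gives the time, the measured TCP pose, the force and the opening at its end, in the units of the state.
- get_obs(): the state, without advancing time (a new reading comes with each control period).
- grab_frame(name): name is "side" or "top" or "wrist"; returns the picture (400x640x3 uint8, blue, green, red); there is no depth.
- camera_model(name): a dict with "mtx" (3x3 intrinsics, pixels), "D" ([k1, k2, p1, p2, k3] as OpenCV has them; the pictures are not rectified), "rvec" (rotation vector, rad) and "tvec" (3), from world to camera coordinates, as OpenCV has them; the wrist camera has in their place "tool_from_camera" (4x4, takes a point from camera to tool coordinates, whose origin is the TCP and whose axes are the tool frame's). Camera axes: x right, y down, z forward; pixel columns grow to the right and rows downward; lengths in m; the calibration is good to about 2 mm. A picture is of the moment at which its call begins: read the wrist's pose just before it. camera_model takes no time and is no camera call.
- hand_in(): hands the job in, once; it reports no verdict.
Trained networks look in the newest picture that a camera, given by its name, has taken for a name from the list of things; names that differ only in an ending like _2 or _b are one class to them, and where a whole thing is asked for, a point or a joint stands for the part that bears it (a point fixed in the world has none). Each returns a list of dicts, best first, with "conf" (0 to 1); they miss things now and then, are a little off and sometimes report something else, mostly with a low value. They report only what shows in the picture. A call takes as long as a camera call. They do not tell look-alikes from the thing itself.
- trace(camera, name): "pixels" (400x640 bool, what is visible of it).
- landmark_of(camera, name): "at" ([x, y, z] in m, in world coordinates, good to about 4 mm: a listed point, or the origin of a listed thing).
The state is a dict: "time_s": time; "joint_pos": joint angles; "joint_velocities": joint speeds; "tau": joint torques, N m; "position": TCP position; "ee_rot": TCP orientation; "force": force on the tool from outside, world axes, zero at the start; "wrist_torque": the same for the moment, N m; "finger_gap": opening from 0.0 (shut) to 1.0 (fully open).
Only numpy, scipy, OpenCV 4.12 (cv2) and the standard library are available. Lean on these libraries where they do the work, as an engineer would, in place of code of your own. Each camera call takes 0.05 s, during which the arm holds its last target.

### The job

Swing the magnifier well over to one side, at least 60 degrees from straight ahead, so that it is out of your way, then check the surface pH of every agar plate on the mat (a lid lying alone is no plate): take the lids off, and with the electrode from its stand, held upright, touch its tip gently to the middle of the agar of each plate for a full second, working from the robot's left to its right. Finish with the electrode hanging in its stand again, every plate on the mat covered with its own lid lying flat, and the magnifier still aside. Do not drop or lay down the electrode, tip a plate over or disturb the other things on the bench.

Things in the scene. Friction and masses are not known exactly. Their poses are not given: they have to be found in the camera images.
- mat: thin blue-grey bench mat, 300 mm (its x) by 480 mm (its y), 1 mm, purely flat; origin at its centre. The plates stand on it in a row along its y, about 50 mm from its centre line on the robot's side (its -x). It does not move
- magnifier_arm (a joint): swing angle in rad of the arm of the ring-light magnifier: 0 = the arm points from its post straight towards the robot (-x), positive = swung to the robot's right (-y), negative = to the left; range -1.45 to 1.45. It starts within 0.25 of 0, over the plates. Light friction (about 0.5 N at the knob); it stays where it is left
- magnifier_knob (a point): middle of the grip knob of the magnifier: an upright round grey knob 18 mm in diameter that stands on the outer rim of the lens ring, 272 mm from the pivot; this point is at z 225 mm, the knob's top at 243 mm, and the ring it stands beside has its top at 206 mm (the tab under the knob at 201 mm)
- magnifier_pivot (a point): point on the vertical swing axis of the magnifier, at the arm's height (z 195 mm). Under it are the fixed steel post (18 mm thick, to z 225 mm) and a round white foot 144 mm in diameter and 22 mm high
- magnifier_lens (a point): centre of the magnifier's lens, 200 mm from the pivot along the arm; the white ring around it is 124 mm in diameter, from z 184 to 206 mm. With the lens over the plates the gripper cannot get down to them
- stand_hole (a point): electrode stand: centre of the through hole, at the top face (z 125 mm) of its white 60 x 60 mm plate, 10 mm thick. The hole is 19 mm in diameter. The stand is fixed; a steel post rises 50 mm from the hole, on the stand's +x side, to the plate's height, and its grey foot is 110 x 90 mm. It may stand left or right of the mat
- electrode: wireless flat-tip pH electrode, 80 g, hanging upright in the stand by its collar, tip at z 25 mm. Origin = centre of its flat tip, z axis up to the head. Grey shaft 12 mm in diameter from 0 to 100 mm, black collar 32 mm in diameter from 100 to 108 mm, round grey head 26 mm in diameter from 108 to 152 mm: grip it there from above
- dish_left: left-hand place in the row, seen from the robot (the left is at +y): clear 60 mm plate (Petri dish) 58 mm in diameter, 14 mm high, walls 2 mm, 42 g, with tan agar in it; origin = centre of its underside. One of the three plates may be absent
- dish_left_agar (a point): centre of the agar surface of that plate, 8 mm above its underside and 52 mm in diameter; the gel yields about 1 mm per 1.5 N, up to 3 mm
- lid_left: the clear lid of that plate, 12 g: 67 mm in diameter, 10 mm high, open downwards, wall 2 mm, inside diameter 63 mm; origin = centre of its lower edge, z up. On the plate its origin is 6 mm above the plate's underside and its top at 16 mm. Grip it across its diameter from above; lying on the bench its origin is at z 0. If the plate is absent, its lid lies there alone on the mat: ignore it
- dish_mid: middle place in the row, seen from the robot (the left is at +y): clear 60 mm plate (Petri dish) 58 mm in diameter, 14 mm high, walls 2 mm, 42 g, with tan agar in it; origin = centre of its underside. As the left one; may be absent
- dish_mid_agar (a point): centre of the agar surface of that plate, 8 mm above its underside and 52 mm in diameter; the gel yields about 1 mm per 1.5 N, up to 3 mm
- lid_mid: the clear lid of that plate, 12 g: 67 mm in diameter, 10 mm high, open downwards, wall 2 mm, inside diameter 63 mm; origin = centre of its lower edge, z up. On the plate its origin is 6 mm above the plate's underside and its top at 16 mm. Grip it across its diameter from above; lying on the bench its origin is at z 0. If the plate is absent, its lid lies there alone on the mat: ignore it
- dish_right: right-hand place in the row, seen from the robot (the left is at +y): clear 60 mm plate (Petri dish) 58 mm in diameter, 14 mm high, walls 2 mm, 42 g, with tan agar in it; origin = centre of its underside. As the left one; may be absent
- dish_right_agar (a point): centre of the agar surface of that plate, 8 mm above its underside and 52 mm in diameter; the gel yields about 1 mm per 1.5 N, up to 3 mm
- lid_right: the clear lid of that plate, 12 g: 67 mm in diameter, 10 mm high, open downwards, wall 2 mm, inside diameter 63 mm; origin = centre of its lower edge, z up. On the plate its origin is 6 mm above the plate's underside and its top at 16 mm. Grip it across its diameter from above; lying on the bench its origin is at z 0. If the plate is absent, its lid lies there alone on the mat: ignore it
- tube_rack: pink rack 90 x 90 x 50 mm with upright tubes to 120 mm, fixed (origin under its centre), on the other side of the mat from the stand; leave alone
- beaker: small glass beaker, 54 mm in diameter, 65 mm high, behind the mat; origin under its centre; leave alone
- marker: marker pen lying across the far left part of the mat, 137 x 16 x 16 mm, along its x from -63 to +76 mm; leave alone
- tip_box: dark blue pipette tip box, 85 x 125 x 62 mm, front right; origin under its centre; leave alone
- media_bottle: glass bottle, 70 mm in diameter, 150 mm high, on the left; origin under its centre; leave alone
- dish_stack: stack of four larger plates, 92 mm in diameter, 64 mm high, front left; origin under its centre; leave alone
There are look-alikes about, which are no part of the job. There is more than one size of the electrode; the one meant has the size given above.

How it is judged:
By the outcome, as a careful person would: the job done as asked, in the order asked, and still so for the second after the job is handed in, with the robot touching nothing.
Of dish_left, dish_mid, dish_right only 2 to 3 are there at a start; the rules pass over those that are not, and their reading is None.
At some moment in a run one of dish_left, dish_mid, dish_right may be knocked a few centimetres aside while the robot is not near it.
It also fails if it takes over 210 s, if anything falls off the work surface, if the arm or the gripper's body presses on something with over 40 N, if the wrist force passes 120 N, or if a joint passes its speed limit or range.

## Working session

There is one attempt and no reset: what is moved stays moved. The work goes in short steps, Python scripts to look and compute and a tool call to move; the robot and the scene stay as the last step left them, time stands still between calls to the robot, and variables do not carry over. Pictures are saved under pics/ and viewed, and the job is handed in when it is done.

Besides the shell and the picture viewer there is one more tool, called after "Call:" by a JSON object that holds its "method" and its "body", one argument or row to a line. step_arm: Moves the arm, as the interface text tells. Its arguments: {"type":"object","properties":{"rows":{"type":"array"},"grip_force":{"type":"number"}},"required":["rows"]}

```bash
mkdir -p pics
cat > h.py <<'E'
from station import *
import numpy as np, cv2
from scipy.spatial.transform import Rotation as R
def save(cam,n):
    im=grab_frame(cam); cv2.imwrite(f'pics/{n}.png',im); return im
def proj(cam,P):
    m=camera_model(cam); p,_=cv2.projectPoints(np.array(P,float).reshape(-1,3),np.array(m['rvec']),np.array(m['tvec']),np.array(m['mtx']),np.array(m['D'])); return p.reshape(-1,2)
def ray(cam,uv,z,T=None):
    m=camera_model(cam); K=np.array(m['mtx']);D=np.array(m['D'])
    n=cv2.undistortPoints(np.array(uv,float).reshape(-1,1,2),K,D).reshape(-1,2)
    d=np.c_[n,np.ones(len(n))]
    if cam=='wrist':
        X=np.array(m['tool_from_camera']); o=T[:3,:3]@X[:3,3]+T[:3,3]; d=d@(T[:3,:3]@X[:3,:3]).T
    else:
        Rm=cv2.Rodrigues(np.array(m['rvec']))[0]; o=-Rm.T@np.array(m['tvec']).ravel(); d=d@Rm
    return o+d*((z-o[2])/d[:,2])[:,None]
def pose():
    s=get_obs(); T=np.eye(4);T[:3,:3]=R.from_quat(s['ee_rot']).as_matrix();T[:3,3]=s['position'];return T
E
python3 - <<'E'
from h import *
s=get_obs()
for k,v in s.items(): print(k,np.round(v,4))
print(np.round(pose(),3))
for c in ['side','top','wrist']: save(c,c+'0')
for n in ['magnifier_knob','magnifier_pivot','magnifier_lens','stand_hole','electrode','mat']+[a+b for b in ['left','mid','right'] for a in ['dish_','lid_']]:
    for c in ['side','top']:
        r=landmark_of(c,n); print(n,c,[(round(d['conf'],2),np.round(d['at'],3).tolist()) for d in r[:4]])
print(get_obs()['time_s'])
E
```

```text
time_s 0.0
joint_pos [-1.3638  0.5765  0.0249  1.4379 -0.015   1.129  -0.0565]
joint_velocities [-0.0031  0.0008 -0.0003 -0.0003  0.0018  0.0003 -0.0006]
tau [ 1.00000e-04 -7.65745e+01  2.25070e+00 -2.85977e+01  1.54000e-02
  1.26000e-02 -0.00000e+00]
position [0.1934 0.6462 0.2305]
ee_rot [ 8.021e-01  5.972e-01 -6.000e-04  5.000e-04]
force [-0.7266 -0.1411  0.0857]
wrist_torque [ 0.0191 -0.0381  0.0063]
finger_gap 1.0013
[[ 0.287  0.958 -0.     0.193]
 [ 0.958 -0.287 -0.002  0.646]
 [-0.002  0.    -1.     0.23 ]
 [ 0.     0.     0.     1.   ]]
magnifier_knob side [(0.91, [0.445, -0.06, 0.224]), (0.47, [0.542, -0.361, 0.122])]
magnifier_knob top [(0.77, [0.443, -0.063, 0.227])]
magnifier_pivot side [(0.97, [0.72, -0.046, 0.196]), (0.17, [0.473, 0.154, 0.002])]
magnifier_pivot top [(0.6, [0.72, -0.052, 0.197]), (0.27, [0.448, -0.062, 0.224]), (0.26, [0.42, 0.43, 0.003])]
magnifier_lens side [(0.63, [0.518, -0.059, 0.195]), (0.2, [0.654, -0.189, -0.0])]
magnifier_lens top [(0.58, [0.516, -0.056, 0.198])]
stand_hole side [(0.91, [0.539, -0.364, 0.12])]
stand_hole top [(0.62, [0.539, -0.
[... 366 characters left out ...]
.027, -0.004]), (0.43, [0.418, 0.428, 0.0])]
dish_left side []
dish_left top [(0.32, [0.457, 0.023, -0.002])]
lid_left side [(0.69, [0.468, 0.154, 0.004])]
lid_left top [(0.9, [0.47, 0.152, 0.007]), (0.22, [0.716, -0.054, 0.194])]
dish_mid side []
dish_mid top []
lid_mid side [(0.76, [0.454, 0.026, -0.002]), (0.69, [0.515, -0.06, 0.192])]
lid_mid top [(0.8, [0.455, 0.024, 0.001]), (0.52, [0.472, 0.154, 0.006]), (0.33, [0.537, -0.36, 0.124])]
dish_right side [(0.62, [0.494, 0.022, 0.0])]
dish_right top []
lid_right side [(0.75, [0.416, -0.1, 0.004])]
lid_right top [(0.72, [0.446, -0.063, 0.225]), (0.67, [0.415, -0.101, 0.007]), (0.45, [0.35, -0.428, 0.0]), (0.29, [0.332, 0.325, -0.004])]
1.35
```

View pics/side0.png

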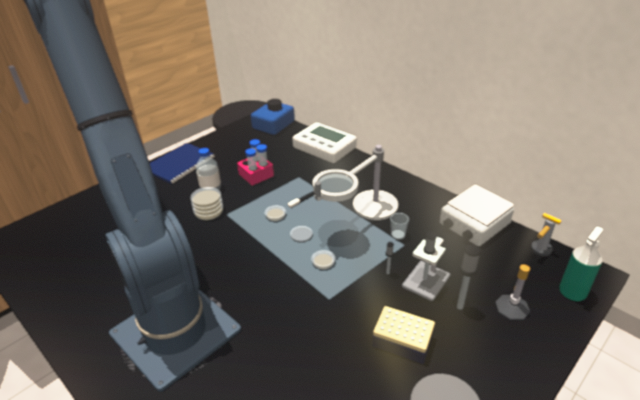

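View pics/top0.png

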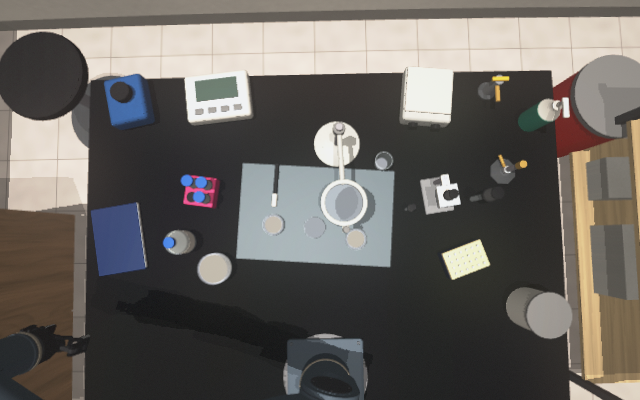

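View pics/wrist0.png

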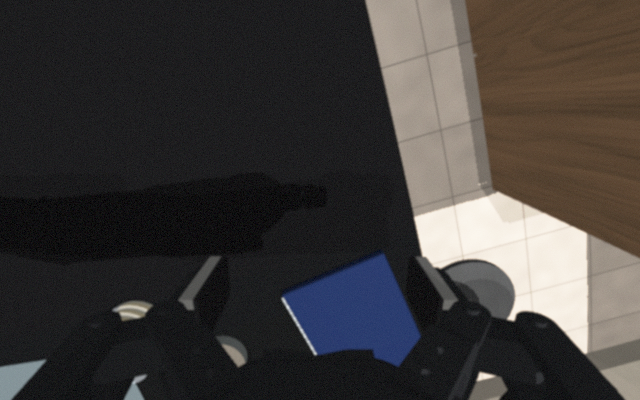

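Run:
```python
import cv2, numpy as np
s=cv2.imread('pics/side0.png'); t=cv2.imread('pics/top0.png')
a=cv2.resize(s[195:325,360:540],None,fx=4.4,fy=4.4,interpolation=cv2.INTER_CUBIC)
cv2.imwrite('pics/c1.png',a)
b=cv2.resize(s[170:290,220:420],None,fx=4,fy=4,interpolation=cv2.INTER_CUBIC)
cv2.imwrite('pics/c2.png',b)
c=cv2.resize(t[150:275,230:400],None,fx=4.4,fy=4.4,interpolation=cv2.INTER_CUBIC)
cv2.imwrite('pics/c3.png',c)
```

```text
(no output)
```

View pics/c1.png

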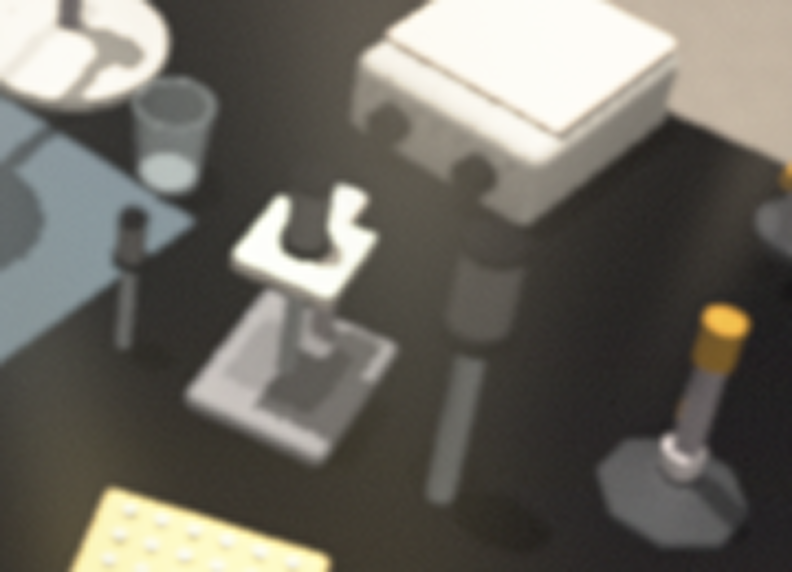

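View pics/c2.png

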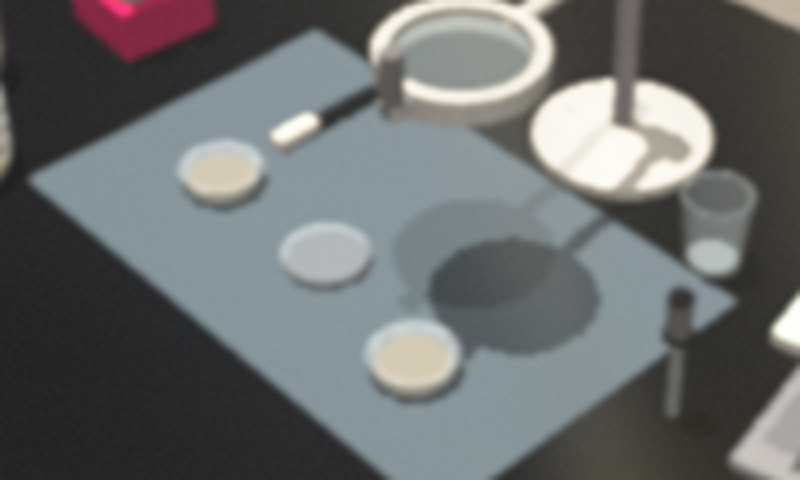

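View pics/c3.png

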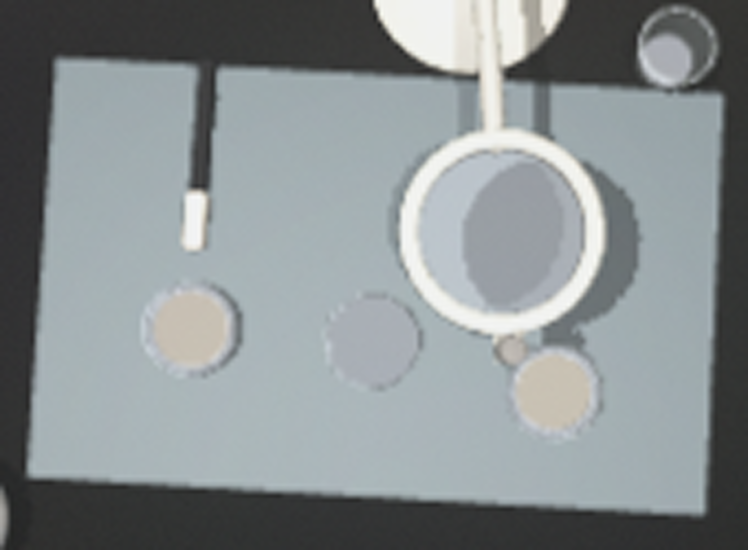

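```bash
cat >> h.py <<'E'
def plan(wps,step=0.045,turn=8.0,hold=0):
    """wps: (x,y,z,yawdeg,grip) world; prints rows in tool frame"""
    T=pose(); Rt=T[:3,:3]; p0=T[:3,3]; y0=np.degrees(np.arctan2(Rt[1,0],Rt[0,0]))
    print('cur',np.round(p0,4),round(y0,2),'t',round(get_obs()['time_s'],2))
    a=np.radians(y0); Rd=np.array([[np.cos(a),np.sin(a),0],[np.sin(a),-np.cos(a),0],[0,0,-1.]])
    cur=np.r_[p0,y0]; rows=[]
    for w in wps:
        w=np.array(w,float); st=step if len(w)<6 else w[5]
        n=max(1,int(np.ceil(np.linalg.norm(w[:3]-cur[:3])/st)),int(np.ceil(abs(w[3]-cur[3])/turn)))
        for k in range(1,n+1):
            q=cur+(w[:4]-cur)*k/n
            d=Rd.T@(q[:3]-p0)
            rows.append([*np.round(d,4),0,0,round(-np.radians(q[3]-y0),3),int(w[4])])
        cur=w[:4].copy()
    for i in range(0,len(rows),10): print(len(rows[i:i+10]),str([[float(x) if j<6 and x else int(x) for j,x in enumerate(r)] for r in rows[i:i+10]]).replace(' ',''))
E
python3 - <<'E'
from h import *
for n in ['tool_from_camera','mtx']: print(np.round(camera_model('wrist')[n],3))
plan([(0.42,0.38,0.31,80,120),(0.444,-0.061,0.29,90,120)])
E
```

```text
[[ 1.     0.001 -0.    -0.   ]
 [-0.001  0.956  0.293 -0.073]
 [ 0.    -0.293  0.956 -0.143]
 [ 0.     0.     0.     1.   ]]
[[305.19    0.    317.729]
 [  0.    305.19  203.231]
 [  0.      0.      1.   ]]
cur [0.1935 0.6467 0.2313] 73.34 t 1.35
10 [[-0.0238,0.0367,-0.0098,0,0,-0.015,120],[-0.0476,0.0734,-0.0197,0,0,-0.029,120],[-0.0714,0.11,-0.0295,0,0,-0.044,120],[-0.0953,0.1467,-0.0394,0,0,-0.058,120],[-0.1191,0.1834,-0.0492,0,0,-0.073,120],[-0.1429,0.2201,-0.059,0,0,-0.087,120],[-0.1667,0.2567,-0.0689,0,0,-0.102,120],[-0.1905,0.2934,-0.0787,0,0,-0.116,120],[-0.2321,0.3084,-0.0767,0,0,-0.134,120],[-0.2737,0.3233,-0.0747,0,0,-0.151,120]]
8 [[-0.3152,0.3383,-0.0727,0,0,-0.169,120],[-0.3568,0.3532,-0.0707,0,0,-0.186,120],[-0.3983,0.3681,-0.0687,0,0,-0.204,120],[-0.4399,0.3831,-0.0667,0,0,-0.221,120],[-0.4815,0.398,-0.0647,0,0,-0.238,120],[-0.523,0.413,-0.0627,0,0,-0.256,120],[-0.5646,0.4279,-0.0607,0,0,-0.273,120],[-0.6061,0.4429,-0.0587,0,0,-0.291,120]]
```

Call:
{"method": "step_arm", "body": {
  "rows": [
    [-0.024,0.037,-0.01,0,0,-0.015,120],
    [-0.071,0.11,-0.03,0,0,-0.044,120],
    [-0.119,0.183,-0.049,0,0,-0.073,120],
    [-0.167,0.257,-0.069,0,0,-0.1,120],
    [-0.19,0.293,-0.079,0,0,-0.116,120],
    [-0.232,0.308,-0.077,0,0,-0.134,120],
    [-0.274,0.323,-0.075,0,0,-0.151,120],
    [-0.315,0.338,-0.073,0,0,-0.169,120],
    [-0.357,0.353,-0.071,0,0,-0.186,120],
    [-0.398,0.368,-0.069,0,0,-0.204,120]
  ]
}}

```text
time_s: 2.35
position: [0.4223, 0.2266, 0.3011]
ee_rot: [0.737, 0.676, 0.001, 0.0]
force: [1.1, 0.1, -0.9]
finger_gap: 0.526
```

Run:
```python
from h import *
plan([(0.444,-0.061,0.28,90,120)])
print(get_obs()['finger_gap'],get_obs()['joint_pos'])
```

```text
cur [0.4223 0.2266 0.3011] 85.04 t 2.35
7 [[-0.0407,0.0066,0.003,0,0,-0.012,120],[-0.0813,0.0133,0.006,0,0,-0.025,120],[-0.122,0.0199,0.009,0,0,-0.037,120],[-0.1627,0.0266,0.0121,0,0,-0.049,120],[-0.2034,0.0332,0.0151,0,0,-0.062,120],[-0.244,0.0398,0.0181,0,0,-0.074,120],[-0.2847,0.0465,0.0211,0,0,-0.087,120]]
0.525830392093217 [-0.65613388  0.21992335  0.08261383  1.82441887 -0.02014798  1.09696521
  0.91787703]
```

Call:
{"method": "step_arm", "body": {
  "rows": [
    [-0.081,0.013,0.006,0,0,-0.025,120],
    [-0.163,0.027,0.012,0,0,-0.049,120],
    [-0.244,0.04,0.018,0,0,-0.074,120],
    [-0.285,0.047,0.021,0,0,-0.087,120],
    [-0.285,0.047,0.021,0,0,-0.087,120],
    [-0.285,0.047,0.021,0,0,-0.087,120],
    [-0.285,0.047,0.021,0,0,-0.087,120],
    [-0.285,0.047,0.021,0,0,-0.087,120]
  ]
}}

```text
time_s: 3.15
position: [0.4439, -0.0599, 0.2798]
ee_rot: [0.708, 0.706, 0.0, -0.0]
force: [-0.6, 0.9, -0.4]
finger_gap: 0.527
```

Run:
```python
from h import *
im=save('wrist','w1'); save('side','s1')
T=pose()
for c in ['wrist','side']:
    r=landmark_of(c,'magnifier_knob'); print(c,[(round(d['conf'],2),np.round(d['at'],3).tolist()) for d in r[:4]])
plan([(0.444,-0.061,0.21,90,120)])
```

```text
wrist [(0.77, [0.446, -0.06, 0.225]), (0.66, [0.574, 0.37, 0.002])]
side [(0.89, [0.445, -0.062, 0.229])]
cur [ 0.4441 -0.058   0.2798] 90.15 t 3.35
2 [[-0.0015,0,0.0349,0,0,0.001,120],[-0.003,-0.0001,0.0698,0,0,0.003,120]]
```

View pics/w1.png

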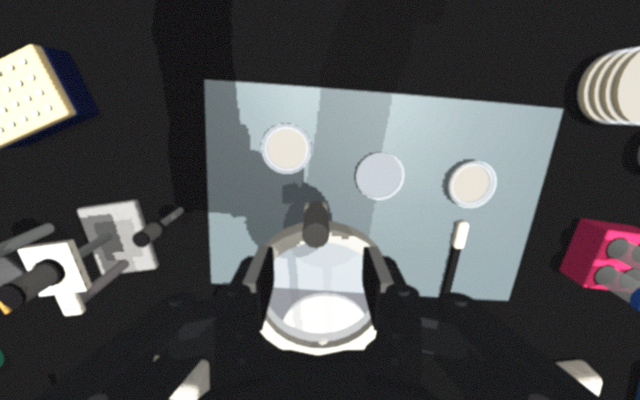

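Call:
{"method": "step_arm", "body": {
  "rows": [
    [-0.002,0,0.035,0,0,0,120],
    [-0.002,0,0.069,0,0,0,120],
    [-0.002,0,0.069,0,0,0,120]
  ]
}}

```text
time_s: 3.65
position: [0.4418, -0.06, 0.208]
ee_rot: [0.706, 0.708, -0.002, -0.002]
force: [-0.2, 0.4, 0.6]
finger_gap: 0.528
```

Run:
```python
from h import *
P=np.array([0.717,-0.05])
w=[]
for f in np.linspace(0.037,-1.38,16)[1:]:
    k=P+0.272*np.array([-np.cos(f),-np.sin(f)]); w.append((k[0],k[1],0.21,90+np.degrees(f),120))
plan(w); print(get_obs()['force'],w[-1])
```

```text
cur [ 0.4418 -0.06    0.208 ] 90.13 t 3.65
10 [[0.0256,0.0037,-0.002,0,0,0.06,120],[0.0511,0.0065,-0.002,0,0,0.154,120],[0.0763,0.0116,-0.002,0,0,0.249,120],[0.1009,0.0191,-0.002,0,0,0.343,120],[0.1246,0.0289,-0.002,0,0,0.438,120],[0.1474,0.0408,-0.002,0,0,0.532,120],[0.1689,0.0549,-0.002,0,0,0.627,120],[0.1889,0.0709,-0.002,0,0,0.721,120],[0.2074,0.0888,-0.002,0,0,0.815,120],[0.2241,0.1083,-0.002,0,0,0.91,120]]
5 [[0.2389,0.1293,-0.002,0,0,1.004,120],[0.2516,0.1516,-0.002,0,0,1.099,120],[0.2622,0.175,-0.002,0,0,1.193,120],[0.2706,0.1993,-0.002,0,0,1.288,120],[0.2766,0.2243,-0.002,0,0,1.382,120]]
[-0.17879929  0.44346502  0.60039429] (np.float64(0.665417693886989), np.float64(0.21706416026128184), 0.21, np.float64(10.931824271946397), 120)
```

Call:
{"method": "step_arm", "body": {
  "rows": [
    [0.026,0.004,-0.002,0,0,0.06,120],
    [0.051,0.007,-0.002,0,0,0.154,120],
    [0.076,0.012,-0.002,0,0,0.249,120],
    [0.101,0.019,-0.002,0,0,0.343,120],
    [0.125,0.029,-0.002,0,0,0.438,120],
    [0.147,0.041,-0.002,0,0,0.532,120],
    [0.169,0.055,-0.002,0,0,0.627,120],
    [0.189,0.071,-0.002,0,0,0.721,120],
    [0.207,0.089,-0.002,0,0,0.815,120],
    [0.224,0.108,-0.002,0,0,0.91,120]
  ]
}}

```text
time_s: 4.65
position: [0.5523, 0.1649, 0.2145]
ee_rot: [0.946, 0.324, 0.0, -0.0]
force: [-1.0, -1.0, 0.0]
finger_gap: 0.533
```

Run:
```python
from h import *
P=np.array([0.717,-0.05])
w=[]
for f in np.linspace(-0.908,-1.38,7)[1:]:
    k=P+0.272*np.array([-np.cos(f),-np.sin(f)]); w.append((k[0],k[1],0.21,90+np.degrees(f),120))
plan(w); print(get_obs()['force'],w[-1])
```

```text
cur [0.5523 0.1649 0.2145] 37.78 t 4.65
6 [[0.019,-0.0005,0.0045,0,0,0.075,120],[0.0403,0.0019,0.0045,0,0,0.154,120],[0.0612,0.006,0.0045,0,0,0.233,120],[0.0819,0.0118,0.0045,0,0,0.311,120],[0.1019,0.0191,0.0045,0,0,0.39,120],[0.1214,0.028,0.0045,0,0,0.469,120]]
[-1.0045904  -1.0250329   0.04010164] (np.float64(0.665417693886989), np.float64(0.21706416026128184), 0.21, np.float64(10.931824271946397), 120)
```

Call:
{"method": "step_arm", "body": {
  "rows": [
    [0.019,0,0.001,0,0,0.075,120],
    [0.04,0.002,0.001,0,0,0.154,120],
    [0.061,0.006,0.001,0,0,0.233,120],
    [0.082,0.012,0.001,0,0,0.311,120],
    [0.102,0.019,0.001,0,0,0.39,120],
    [0.121,0.028,0.001,0,0,0.469,120],
    [0.121,0.028,0.001,0,0,0.469,120],
    [0.121,0.028,0.001,0,0,0.469,120],
    [0.121,0.028,-0.03,0,0,0.469,120],
    [0.121,0.028,-0.08,0,0,0.469,120]
  ]
}}

```text
time_s: 5.65
position: [0.6619, 0.2151, 0.2914]
ee_rot: [0.995, 0.097, -0.003, 0.0]
force: [1.7, 0.2, -0.4]
finger_gap: 0.531
```

Run:
```python
from h import *
save('side','s2'); save('top','t2'); save('wrist','w2')
for c in ['top','side','wrist']:
  for n in ['magnifier_knob','magnifier_lens','magnifier_pivot']:
    r=landmark_of(c,n); print(c,n,[(round(d['conf'],2),np.round(d['at'],3).tolist()) for d in r[:2]])
print(get_obs()['force'],get_obs()['time_s'])
```

```text
top magnifier_knob [(0.57, [0.659, 0.215, 0.225])]
top magnifier_lens [(0.63, [0.675, 0.149, 0.196])]
top magnifier_pivot [(0.81, [0.721, -0.055, 0.197])]
side magnifier_knob [(0.62, [0.658, 0.218, 0.223]), (0.46, [0.497, 0.025, -0.003])]
side magnifier_lens [(0.58, [0.672, 0.147, 0.192])]
side magnifier_pivot [(0.89, [0.72, -0.046, 0.196]), (0.65, [0.54, -0.358, 0.025])]
wrist magnifier_knob [(0.61, [0.657, 0.22, 0.226])]
wrist magnifier_lens [(0.66, [0.675, 0.145, 0.198])]
wrist magnifier_pivot []
[ 0.77758779  0.8992466  -0.48440891] 6.25
```

View pics/t2.png

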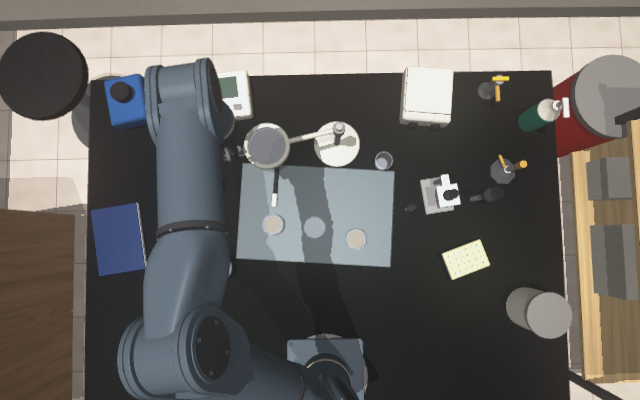

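View pics/w2.png

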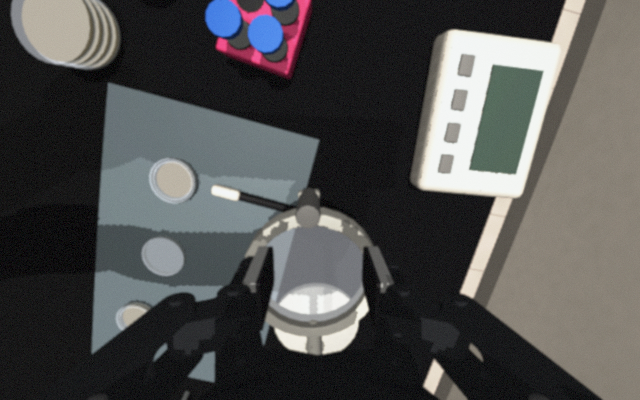

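Run:
```python
from h import *
plan([(0.47,0.153,0.27,90,0),(0.47,0.153,0.16,90,0)])
```

```text
cur [0.6643 0.2149 0.292 ] 11.01 t 6.25
10 [[-0.0203,0.0024,0.0022,0,0,-0.138,0],[-0.0405,0.0047,0.0044,0,0,-0.276,0],[-0.0608,0.0071,0.0066,0,0,-0.414,0],[-0.081,0.0095,0.0088,0,0,-0.551,0],[-0.1013,0.0118,0.011,0,0,-0.689,0],[-0.1215,0.0142,0.0132,0,0,-0.827,0],[-0.1418,0.0165,0.0154,0,0,-0.965,0],[-0.162,0.0189,0.0176,0,0,-1.103,0],[-0.1823,0.0213,0.0198,0,0,-1.241,0],[-0.2025,0.0236,0.022,0,0,-1.379,0]]
3 [[-0.2025,0.0236,0.0587,0,0,-1.379,0],[-0.2025,0.0236,0.0954,0,0,-1.379,0],[-0.2025,0.0236,0.132,0,0,-1.379,0]]
```

Call:
{"method": "step_arm", "body": {
  "rows": [
    [-0.041,0.005,0.004,0,0,-0.138,0],
    [-0.081,0.01,0.009,0,0,-0.276,0],
    [-0.121,0.014,0.013,0,0,-0.414,0],
    [-0.162,0.019,0.018,0,0,-0.55,0],
    [-0.202,0.024,0.022,0,0,-0.69,0],
    [-0.202,0.024,0.04,0,0,-0.83,0],
    [-0.202,0.024,0.07,0,0,-0.965,0],
    [-0.202,0.024,0.1,0,0,-1.1,0],
    [-0.202,0.024,0.132,0,0,-1.24,0],
    [-0.202,0.024,0.132,0,0,-1.38,0]
  ]
}}

```text
time_s: 7.25
position: [0.4687, 0.1521, 0.1572]
ee_rot: [0.705, 0.71, -0.003, -0.001]
force: [-0.3, 0.2, 0.0]
finger_gap: 1.0
```

```bash
cat >> h.py <<'E'
def lm(c,n,k=2):
    r=landmark_of(c,n); print(c,n,[(round(d['conf'],2),np.round(d['at'],4).tolist()) for d in r[:k]]); return r
E
python3 - <<'E'
from h import *
T=pose(); print(np.round(T,3))
im=save('wrist','w3')
lm('wrist','dish_left'); lm('wrist','lid_left'); lm('wrist','dish_mid');lm('wrist','dish_right')
for n in ['lid_left','dish_left']:
  for d in trace('wrist',n)[:2]:
    m=d['pixels']; v,u=np.nonzero(m); c=cv2.findContours(m.astype(np.uint8),0,2)[0]; c=max(c,key=cv2.contourArea)
    e=cv2.fitEllipse(c); print(n,d['conf'],e, ray('wrist',[e[0]],0.017,T))
print(get_obs()['time_s'],get_obs()['position'])
E
```

```text
[[-0.007  1.    -0.006  0.469]
 [ 1.     0.007 -0.002  0.152]
 [-0.002 -0.006 -1.     0.157]
 [ 0.     0.     0.     1.   ]]
wrist dish_left []
wrist lid_left [(0.61, [0.463, 0.1536, 0.006])]
wrist dish_mid []
wrist dish_right [(0.39, [0.4157, 0.4297, -0.0001])]
lid_left 0.64 ((319.14508056640625, 189.11117553710938), (67.99011993408203, 68.33189392089844), 55.94672393798828) [[0.46716884 0.15216772 0.017     ]]
dish_left 0.68 ((551.590576171875, 303.8407287597656), (99.30191802978516, 193.58335876464844), 133.48423767089844) [[0.59495653 0.4102355  0.017     ]]
7.6 [0.47130121 0.15292247 0.16132083]
```

View pics/w3.png

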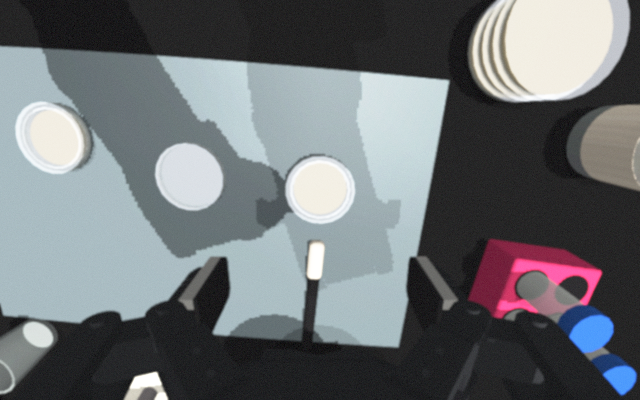

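Run:
```python
from h import *
m=camera_model('wrist'); X=np.linalg.inv(np.array(m['tool_from_camera']))
for h in (0.0425,0.0225):
  for z in (0,-0.004,-0.013,-0.02):
    P=np.array([[s*h,y,z] for s in(-1,1) for y in(-.011,.011)]); p=cv2.projectPoints(P,X[:3,:3],X[:3,3],np.array(m['mtx']),np.array(m['D']))[0].reshape(-1,2)
    print(h,z,np.round(p).tolist())
plan([(0.469,0.1525,0.03,90,0,0.04),(0.469,0.1525,0.002,90,0,0.01)])
im=cv2.imread('pics/w3.png'); cv2.imwrite('pics/c4.png',cv2.resize(im[230:350,150:480],None,fx=2.4,fy=2.4))
```

```text
0.0425 0 [[236.0, 238.0], [239.0, 276.0], [403.0, 238.0], [399.0, 276.0]]
0.0425 -0.004 [[234.0, 241.0], [238.0, 280.0], [405.0, 241.0], [401.0, 280.0]]
0.0425 -0.013 [[229.0, 249.0], [233.0, 290.0], [410.0, 249.0], [406.0, 290.0]]
0.0425 -0.02 [[225.0, 256.0], [229.0, 298.0], [415.0, 256.0], [410.0, 298.0]]
0.0225 0 [[275.0, 238.0], [277.0, 276.0], [364.0, 238.0], [362.0, 276.0]]
0.0225 -0.004 [[274.0, 241.0], [276.0, 280.0], [365.0, 241.0], [363.0, 280.0]]
0.0225 -0.013 [[272.0, 249.0], [274.0, 290.0], [368.0, 249.0], [365.0, 290.0]]
0.0225 -0.02 [[269.0, 256.0], [272.0, 298.0], [370.0, 256.0], [368.0, 298.0]]
cur [0.4713 0.1529 0.1613] 89.92 t 7.6
7 [[-0.0001,-0.0006,0.0328,0,0,0,0],[-0.0002,-0.0012,0.0657,0,0,-0.001,0],[-0.0003,-0.0017,0.0985,0,0,-0.001,0],[-0.0004,-0.0023,0.1313,0,0,-0.001,0],[-0.0004,-0.0023,0.1407,0,0,-0.001,0],[-0.0004,-0.0023,0.15,0,0,-0.001,0],[-0.0004,-0.0023,0.1593,0,0,-0.001,0]]
```

View pics/c4.png

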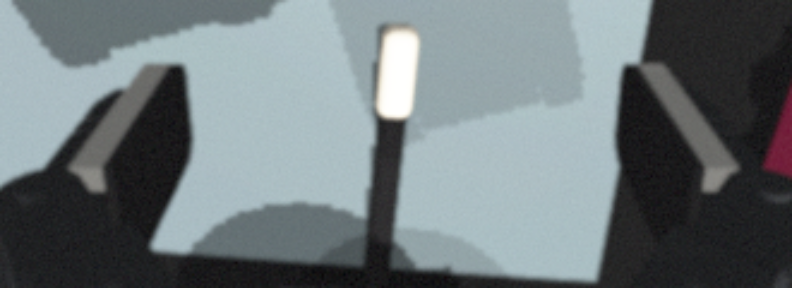

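Call:
{"method": "step_arm", "body": {
  "rows": [
    [0,-0.001,0.035,0,0,0,0],
    [0,-0.002,0.07,0,0,0,0],
    [0,-0.002,0.105,0,0,0,0],
    [0,-0.002,0.13,0,0,0,0],
    [0,-0.002,0.14,0,0,0,0],
    [0,-0.002,0.15,0,0,0,0],
    [0,-0.002,0.158,0,0,0,0],
    [0,-0.002,0.161,0,0,0,0],
    [0,-0.002,0.161,0,0,0,0]
  ],
  "grip_force": 20
}}

```text
time_s: 8.5
position: [0.4691, 0.1528, -0.0]
ee_rot: [0.707, 0.707, 0.0, 0.0]
force: [0.6, 0.3, -0.2]
finger_gap: 1.0
```

Run:
```python
from h import *
s=get_obs();print(s['force'],s['position'])
im=save('wrist','w4');save('side','s4')
im=cv2.imread('pics/s4.png'); cv2.imwrite('pics/c5.png',cv2.resize(im[150:290,200:380],None,fx=4,fy=4,interpolation=2))
```

```text
[ 0.57593172  0.33237492 -0.23234122] [ 4.69117284e-01  1.52841485e-01 -1.71957155e-05]
```

View pics/w4.png

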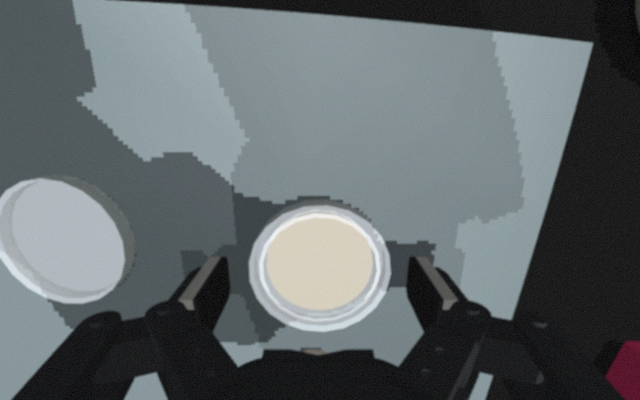

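View pics/c5.png

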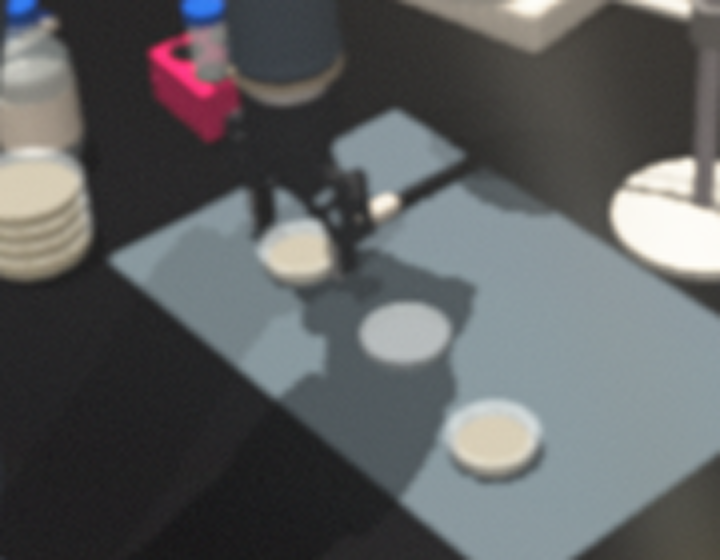

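Call:
{"method": "step_arm", "body": {
  "rows": [
    [0,-0.002,0.002,0,0,0,0],
    [0,-0.002,0.002,0,0,0,90],
    [0,-0.002,0.002,0,0,0,90],
    [0,-0.002,0.002,0,0,0,90],
    [0,-0.002,0.002,0,0,0,90],
    [0,-0.002,0.002,0,0,0,90]
  ],
  "grip_force": 20
}}

```text
time_s: 9.2
position: [0.4668, 0.1528, -0.0018]
ee_rot: [0.707, 0.708, 0.0, -0.0]
force: [-0.9, 0.8, 5.8]
finger_gap: 0.777
```

Run:
```python
from h import *
s=get_obs();print(s['force'],s['finger_gap'],s['finger_gap']*85)
plan([(0.467,0.1525,0.08,90,90,0.03),(0.56,0.06,0.08,90,90)])
```

```text
[-0.92390792  0.82317492  5.79498459] 0.7771561962863129 66.0582766843366
cur [ 0.4668  0.1528 -0.0018] 90.07 t 9.2
6 [[-0.0001,0.0001,-0.0273,0,0,0,90],[-0.0002,0.0001,-0.0546,0,0,0.001,90],[-0.0003,0.0002,-0.0818,0,0,0.001,90],[-0.0312,0.0312,-0.0818,0,0,0.001,90],[-0.0621,0.0621,-0.0818,0,0,0.001,90],[-0.0929,0.0931,-0.0818,0,0,0.001,90]]
```

Call:
{"method": "step_arm", "body": {
  "rows": [
    [0,0,0,0,0,0,30],
    [0,0,0,0,0,0,30],
    [0,0,-0.004,0,0,0,30],
    [0,0,-0.004,0,0,0,30],
    [0,0,-0.004,0,0,0,90],
    [0,0,-0.004,0,0,0,90],
    [0,0,-0.004,0,0,0,90],
    [0,0,-0.004,0,0,0,90],
    [0,0,-0.004,0,0,0,90]
  ],
  "grip_force": 20
}}

```text
time_s: 10.1
position: [0.4671, 0.1528, 0.0022]
ee_rot: [0.707, 0.707, 0.0, 0.0]
force: [-0.9, -0.4, 8.5]
finger_gap: 0.774
```

Call:
{"method": "step_arm", "body": {
  "rows": [
    [0,0,-0.005,0,0,0,90],
    [0,0,-0.012,0,0,0,90],
    [0,0,-0.025,0,0,0,90],
    [0,0,-0.05,0,0,0,90],
    [0,0,-0.08,0,0,0,90],
    [0,0,-0.08,0,0,0,90]
  ]
}}

```text
time_s: 10.7
position: [0.4686, 0.1532, 0.0851]
ee_rot: [0.707, 0.707, 0.002, 0.001]
force: [0.9, 0.2, -0.4]
finger_gap: 0.771
```

Run:
```python
from h import *
s=get_obs();print(s['force'],s['finger_gap'],s['finger_gap']*85)
im=save('wrist','w5');save('side','s5')
im=cv2.imread('pics/s5.png'); cv2.imwrite('pics/c6.png',cv2.resize(im[150:290,200:380],None,fx=4,fy=4,interpolation=2))
plan([(0.56,0.05,0.08,90,90)])
lm('side','dish_left');lm('top','dish_left')
```

```text
[ 0.91713861  0.19547069 -0.42975128] 0.7708150161784603 65.51927637516913
cur [0.4672 0.153  0.0825] 90.08 t 10.8
4 [[-0.0258,0.0232,0.0006,0,0,0,90],[-0.0516,0.0463,0.0012,0,0,0.001,90],[-0.0774,0.0695,0.0019,0,0,0.001,90],[-0.1032,0.0926,0.0025,0,0,0.001,90]]
side dish_left [(0.58, [0.4697, 0.1477, 0.0004]), (0.18, [0.3527, -0.4267, -0.0004])]
top dish_left []
```

View pics/w5.png

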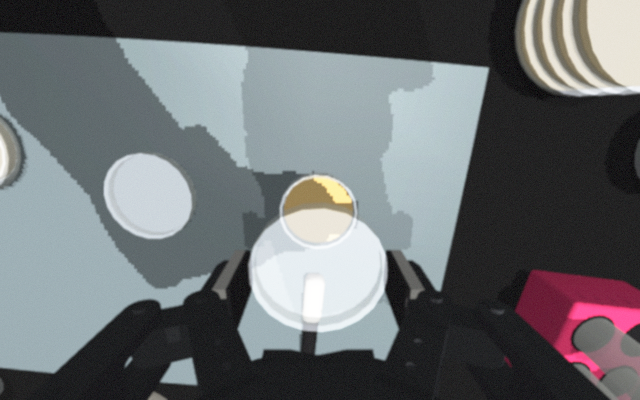

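View pics/c6.png

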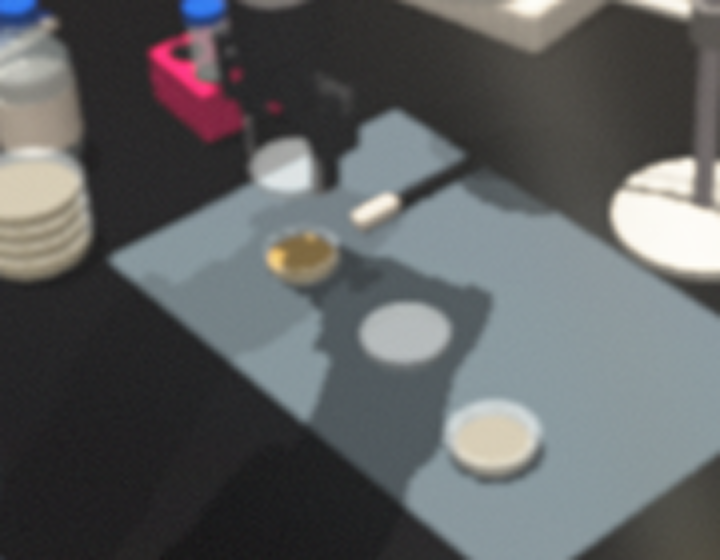

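Call:
{"method": "step_arm", "body": {
  "rows": [
    [-0.026,0.023,0,0,0,0,90],
    [-0.067,0.06,0,0,0,0,90],
    [-0.103,0.093,0,0,0,0,90],
    [-0.103,0.093,0.03,0,0,0,90],
    [-0.103,0.093,0.06,0,0,0,90],
    [-0.103,0.093,0.072,0,0,0,90],
    [-0.103,0.093,0.08,0,0,0,90],
    [-0.103,0.093,0.084,0,0,0,90],
    [-0.103,0.093,0.085,0,0,0,90],
    [-0.103,0.093,0.085,0,0,0,90]
  ]
}}

```text
time_s: 11.9
position: [0.5604, 0.0502, -0.0026]
ee_rot: [0.707, 0.708, 0.0, 0.0]
force: [-0.0, -0.1, 0.1]
finger_gap: 0.774
```

Lower 2 mm more, open slowly, lift, move towards the right plate.

Call:
{"method": "step_arm", "body": {
  "rows": [
    [0,0,0.001,0,0,0,90],
    [0,0,0.002,0,0,0,90],
    [0,0,0.002,0,0,0,60],
    [0,0,0.002,0,0,0,0],
    [0,0,0.002,0,0,0,0],
    [0,0,0.002,0,0,0,0],
    [0,0,-0.03,0,0,0,0],
    [0,0,-0.08,0,0,0,0],
    [0,0,-0.13,0,0,0,0],
    [0,0,-0.16,0,0,0,0]
  ]
}}

```text
time_s: 12.9
position: [0.561, 0.0498, 0.1603]
ee_rot: [0.707, 0.707, 0.001, 0.001]
force: [0.1, -0.6, -0.5]
finger_gap: 0.993
```

Run:
```python
from h import *
plan([(0.425,-0.10,0.15,90,0)])
T=pose(); save('wrist','w6')
lm('wrist','lid_left'); lm('wrist','lid_right')
```

```text
cur [0.561  0.0498 0.1603] 90.05 t 12.9
5 [[-0.0299,-0.0272,0.0021,0,0,0,0],[-0.0599,-0.0544,0.0041,0,0,0,0],[-0.0898,-0.0817,0.0062,0,0,0.001,0],[-0.1197,-0.1089,0.0082,0,0,0.001,0],[-0.1497,-0.1361,0.0103,0,0,0.001,0]]
wrist lid_left [(0.75, [0.5582, 0.0506, 0.0033])]
wrist lid_right [(0.71, [0.4191, -0.1029, 0.0033]), (0.32, [0.5748, 0.3729, 0.0001])]
```

View pics/w6.png

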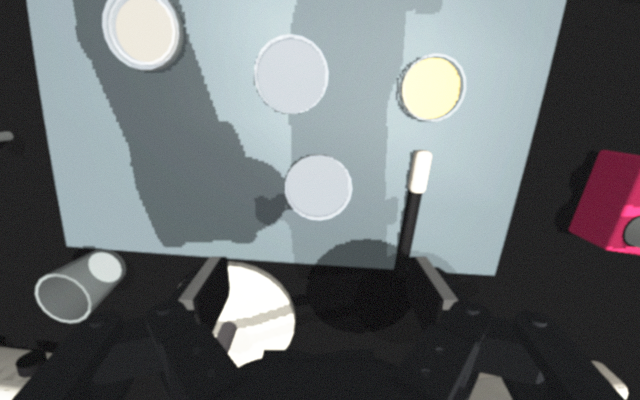

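Call:
{"method": "step_arm", "body": {
  "rows": [
    [-0.03,-0.027,0.002,0,0,0,0],
    [-0.07,-0.065,0.004,0,0,0,0],
    [-0.11,-0.105,0.006,0,0,0,0],
    [-0.15,-0.143,0.01,0,0,0,0],
    [-0.15,-0.143,0.01,0,0,0,0],
    [-0.15,-0.143,0.01,0,0,0,0]
  ]
}}

```text
time_s: 13.65
position: [0.4141, -0.1022, 0.1457]
ee_rot: [0.708, 0.706, -0.001, -0.001]
force: [-0.1, -0.3, -0.1]
finger_gap: 0.996
```

Run:
```python
from h import *
T=pose(); print(np.round(T,3))
save('wrist','w7')
lm('wrist','lid_right')
for n in ['lid_right']:
  for d in trace('wrist',n)[:2]:
    m=d['pixels']; c=cv2.findContours(m.astype(np.uint8),0,2)[0]; c=max(c,key=cv2.contourArea)
    e=cv2.fitEllipse(c); print(n,d['conf'],e, ray('wrist',[e[0]],0.017,T))
plan([(0.417,-0.101,0.002,90,0,0.035)])
print(get_obs()['joint_pos'])
```

```text
[[ 0.003  1.    -0.003  0.414]
 [ 1.    -0.003 -0.    -0.102]
 [-0.    -0.003 -1.     0.146]
 [ 0.     0.     0.     1.   ]]
wrist lid_right [(0.93, [0.4166, -0.1025, 0.0058]), (0.25, [0.5351, -0.3572, 0.024])]
lid_right 0.59 ((318.1336975097656, 197.24658203125), (69.27791595458984, 69.9192886352539), 92.20775604248047) [[ 0.41780789 -0.10280134  0.017     ]]
cur [ 0.4178 -0.0996  0.1462] 90.12 t 13.8
5 [[-0.0003,-0.0002,0.0288,0,0,0,0],[-0.0006,-0.0003,0.0577,0,0,0.001,0],[-0.0009,-0.0005,0.0865,0,0,0.001,0],[-0.0011,-0.0006,0.1154,0,0,0.002,0],[-0.0014,-0.0008,0.1442,0,0,0.002,0]]
[-0.00523372  0.34129177  0.17262792  2.17019523 -0.09713813  0.63750226
  1.80863198]
```

View pics/w7.png

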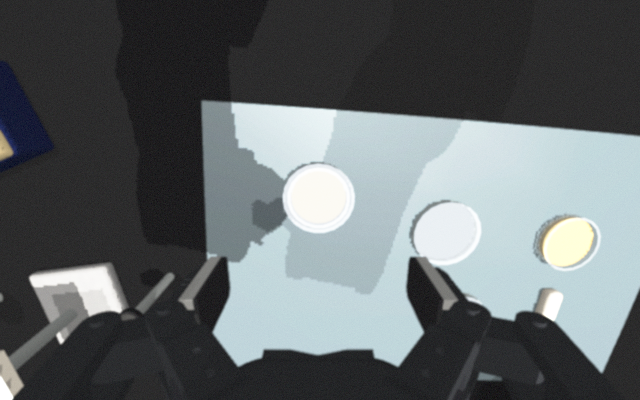

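Call:
{"method": "step_arm", "body": {
  "rows": [
    [-0.001,0,0.035,0,0,0,0],
    [-0.002,-0.001,0.07,0,0,0,0],
    [-0.002,-0.001,0.105,0,0,0,0],
    [-0.002,-0.001,0.125,0,0,0,0],
    [-0.002,-0.001,0.135,0,0,0,0],
    [-0.002,-0.001,0.142,0,0,0,0],
    [-0.002,-0.001,0.142,0,0,0,0],
    [-0.002,-0.001,0.142,0,0,0,0],
    [-0.002,-0.001,0.142,0,0,0,0]
  ]
}}

```text
time_s: 14.7
position: [0.4168, -0.1023, 0.0055]
ee_rot: [0.707, 0.708, 0.0, 0.001]
force: [0.4, 0.4, -0.2]
finger_gap: 0.999
```

Run:
```python
from h import *
T=pose(); print(np.round(T,4)[:3,3])
save('wrist','w8')
lm('wrist','lid_right')
for n in ['lid_right']:
  for d in trace('wrist',n)[:2]:
    m=d['pixels']; c=cv2.findContours(m.astype(np.uint8),0,2)[0]; c=max(c,key=cv2.contourArea)
    e=cv2.fitEllipse(c); print(n,d['conf'],e, ray('wrist',[e[0]],0.017,T))
```

```text
[ 0.4168 -0.1023  0.0055]
wrist lid_right [(0.63, [0.4193, -0.1009, 0.0034])]
```

View pics/w8.png

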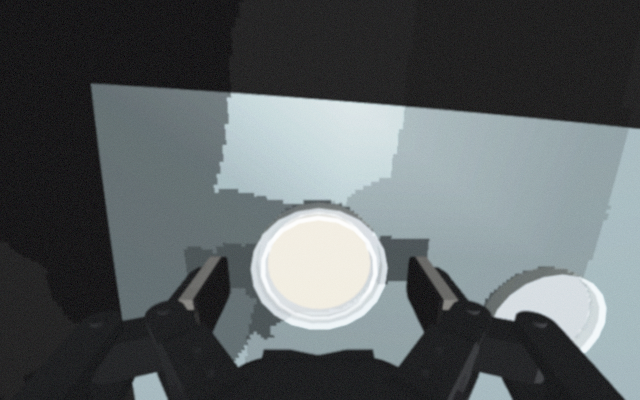

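Call:
{"method": "step_arm", "body": {
  "rows": [
    [0,0,0.002,0,0,0,0],
    [0,0,0.003,0,0,0,90],
    [0,0,0.003,0,0,0,90],
    [0,0,0.003,0,0,0,90],
    [0,0,0.003,0,0,0,90],
    [0,0,0.003,0,0,0,90],
    [0,0,-0.003,0,0,0,90],
    [0,0,-0.01,0,0,0,90],
    [0,0,-0.04,0,0,0,90],
    [0,0,-0.08,0,0,0,90]
  ]
}}

```text
time_s: 15.85
position: [0.4151, -0.1021, 0.0851]
ee_rot: [0.707, 0.707, -0.001, -0.001]
force: [1.0, 0.4, 0.9]
finger_gap: 0.775
```

Run:
```python
from h import *
print(get_obs()['finger_gap'])
save('wrist','w9')
plan([(0.56,-0.085,0.08,90,90)])
```

```text
0.7750836450487668
cur [ 0.4173 -0.1029  0.0906] 90.01 t 15.9
4 [[0.0045,0.0357,0.0026,0,0,0,90],[0.0089,0.0713,0.0053,0,0,0,90],[0.0134,0.107,0.0079,0,0,0,90],[0.0178,0.1427,0.0106,0,0,0,90]]
```

View pics/w9.png

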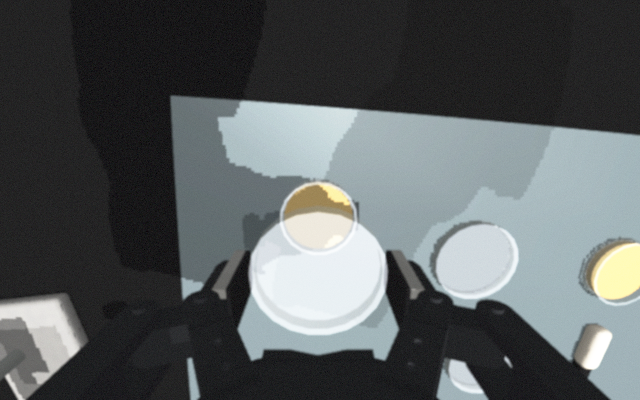

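Call:
{"method": "step_arm", "body": {
  "rows": [
    [0.004,0.036,0,0,0,0,90],
    [0.011,0.09,0,0,0,0,90],
    [0.018,0.143,0,0,0,0,90],
    [0.018,0.143,0.03,0,0,0,90],
    [0.018,0.143,0.06,0,0,0,90],
    [0.018,0.143,0.075,0,0,0,90],
    [0.018,0.143,0.082,0,0,0,90],
    [0.018,0.143,0.086,0,0,0,90],
    [0.018,0.143,0.088,0,0,0,90],
    [0.018,0.143,0.088,0,0,0,90]
  ]
}}

```text
time_s: 16.9
position: [0.5595, -0.0842, -0.0026]
ee_rot: [0.707, 0.707, 0.0, 0.0]
force: [0.0, 0.4, 0.1]
finger_gap: 0.772
```

Call:
{"method": "step_arm", "body": {
  "rows": [
    [0,0,0.001,0,0,0,90],
    [0,0,0.002,0,0,0,90],
    [0,0,0.002,0,0,0,60],
    [0,0,0.002,0,0,0,0],
    [0,0,0.002,0,0,0,0],
    [0,0,0.002,0,0,0,0],
    [0,0,-0.05,0,0,0,0],
    [0,0,-0.1,0,0,0,0],
    [0,0,-0.2,0,0,0,0],
    [0,0,-0.25,0,0,0,0]
  ]
}}

```text
time_s: 17.9
position: [0.5587, -0.0841, 0.1967]
ee_rot: [0.707, 0.707, -0.0, -0.0]
force: [0.8, 0.2, -0.8]
finger_gap: 0.997
```

Run:
```python
from h import *
save('wrist','w10')
lm('wrist','lid_right');lm('side','lid_right')
plan([(0.54,-0.361,0.28,90,0)])
```

```text
wrist lid_right [(0.91, [0.5628, -0.085, -0.0062]), (0.53, [0.6017, 0.1458, -0.003])]
side lid_right [(0.73, [0.4172, -0.101, 0.0028])]
cur [ 0.561  -0.0845  0.1982] 90.06 t 18.05
7 [[-0.0395,-0.003,-0.0117,0,0,0,0],[-0.079,-0.0061,-0.0234,0,0,0,0],[-0.1185,-0.0091,-0.0351,0,0,0,0],[-0.158,-0.0122,-0.0467,0,0,0.001,0],[-0.1975,-0.0152,-0.0584,0,0,0.001,0],[-0.237,-0.0183,-0.0701,0,0,0.001,0],[-0.2765,-0.0213,-0.0818,0,0,0.001,0]]
```

View pics/w10.png

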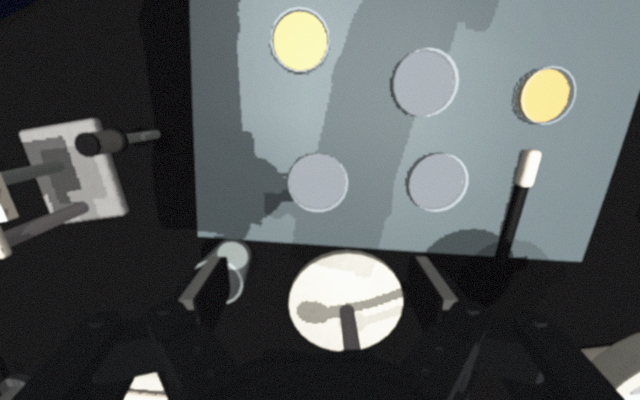

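Call:
{"method": "step_arm", "body": {
  "rows": [
    [-0.04,-0.003,-0.02,0,0,0,0],
    [-0.079,-0.006,-0.04,0,0,0,0],
    [-0.118,-0.009,-0.06,0,0,0,0],
    [-0.158,-0.012,-0.08,0,0,0,0],
    [-0.198,-0.015,-0.082,0,0,0,0],
    [-0.237,-0.018,-0.082,0,0,0,0],
    [-0.276,-0.021,-0.082,0,0,0,0],
    [-0.276,-0.021,-0.082,0,0,0,0],
    [-0.276,-0.021,-0.082,0,0,0,0],
    [-0.276,-0.021,-0.082,0,0,0,0]
  ]
}}

```text
time_s: 19.05
position: [0.5387, -0.3588, 0.2756]
ee_rot: [0.706, 0.708, 0.0, -0.001]
force: [-0.3, -0.4, -0.4]
finger_gap: 0.998
```

Run:
```python
from h import *
T=pose(); print(np.round(T,4))
im=save('wrist','w11')
lm('wrist','electrode',4);lm('wrist','stand_hole')
cv2.imwrite('pics/c11.png',cv2.resize(im[80:300,180:460],None,fx=2.7,fy=2.7,interpolation=2))
plan([(0.54,-0.361,0.14,90,0)])
for d in trace('wrist','electrode')[:3]:
    m=d['pixels']; v,u=np.nonzero(m); print(d['conf'],u.min(),u.max(),v.min(),v.max())
```

```text
[[-0.0024  1.     -0.0013  0.5387]
 [ 1.      0.0024  0.0017 -0.3588]
 [ 0.0017 -0.0013 -1.      0.2756]
 [ 0.      0.      0.      1.    ]]
wrist electrode [(0.68, [0.5079, -0.2619, 0.0043]), (0.62, [0.5338, -0.4664, 0.0002]), (0.59, [0.535, -0.3603, 0.0222])]
wrist stand_hole [(0.94, [0.5368, -0.3605, 0.1247])]
cur [ 0.539  -0.3587  0.2765] 90.18 t 19.2
4 [[-0.0006,0.0002,0.0341,0,0,0.001,0],[-0.0011,0.0005,0.0683,0,0,0.002,0],[-0.0017,0.0007,0.1024,0,0,0.002,0],[-0.0023,0.001,0.1365,0,0,0.003,0]]
0.94 300 332 175 218
0.83 387 422 142 165
0.63 148 241 160 231
```

View pics/w11.png

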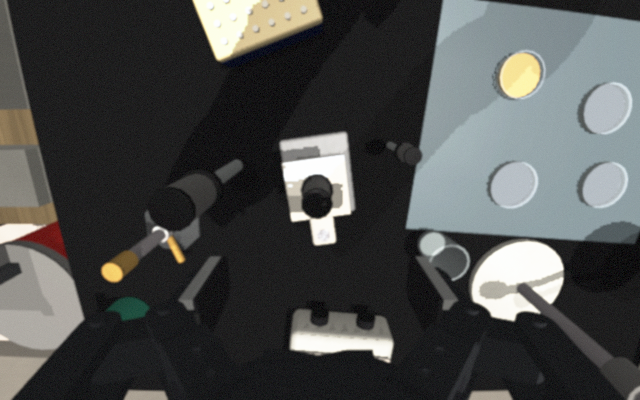

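View pics/c11.png

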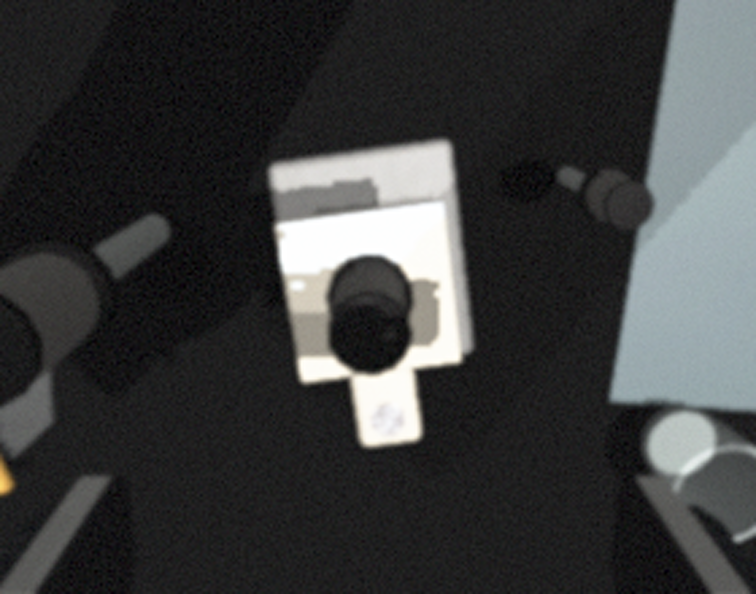

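Run:
```python
from h import *
T=pose(); print(np.round(T,4)[:3,3])
print(ray('wrist',[(317,203.3)],0.177,T))
for n in ['side','top','wrist']:
    save(n,n+'12'); lm(n,'electrode',4); lm(n,'stand_hole')
```

```text
[ 0.539  -0.3589  0.2767]
[[ 0.54012954 -0.36039332  0.177     ]]
side electrode [(0.83, [0.5366, -0.3569, 0.0225]), (0.78, [0.5375, -0.4731, -0.0026]), (0.62, [0.5074, -0.2629, -0.0005])]
side stand_hole [(0.97, [0.5393, -0.3622, 0.1224])]
top electrode [(0.6, [0.5337, -0.4719, -0.0026]), (0.58, [0.576, 0.3733, -0.0007]), (0.49, [0.5387, -0.3623, 0.0264])]
top stand_hole [(0.74, [0.5381, -0.3612, 0.1243])]
wrist electrode [(0.71, [0.5359, -0.3605, 0.0219]), (0.59, [0.5375, -0.4705, -0.0026]), (0.57, [0.5068, -0.2596, 0.006])]
wrist stand_hole []
```

Call:
{"method": "step_arm", "body": {
  "rows": [
    [-0.001,0,0.04,0,0,0,0],
    [-0.002,0,0.08,0,0,0,0],
    [-0.002,0,0.11,0,0,0,0],
    [-0.002,0,0.13,0,0,0,0],
    [-0.002,0,0.137,0,0,0,0],
    [-0.002,0,0.137,0,0,0,100],
    [-0.002,0,0.137,0,0,0,130],
    [-0.002,0,0.137,0,0,0,130]
  ]
}}

```text
time_s: 20.5
position: [0.5392, -0.3627, 0.1412]
ee_rot: [0.707, 0.708, 0.0, 0.001]
force: [0.2, -0.2, 0.1]
finger_gap: 0.518
```

Run:
```python
from h import *
T=pose(); print(np.round(T,4)[:3,3], get_obs()['force'],get_obs()['finger_gap'])
im=save('wrist','w13')
```

```text
[ 0.5392 -0.3627  0.1412] [ 0.23623764 -0.17807433  0.09350063] 0.5179939279970912
```

View pics/w13.png

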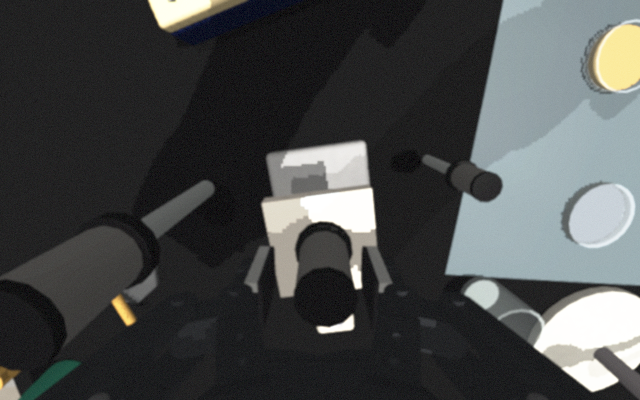

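Call:
{"method": "step_arm", "body": {
  "rows": [
    [0.0015,0,0,0,0,0,130],
    [0.0015,0,0,0,0,0,200],
    [0.0015,0,0,0,0,0,200],
    [0.0015,0,0,0,0,0,220],
    [0.0015,0,0,0,0,0,220],
    [0.0015,0,0,0,0,0,220]
  ],
  "grip_force": 40
}}

```text
time_s: 21.15
position: [0.5388, -0.3605, 0.1403]
ee_rot: [0.707, 0.708, 0.0, 0.0]
force: [-1.0, 1.4, 6.4]
finger_gap: 0.291
```

Call:
{"method": "step_arm", "body": {
  "rows": [
    [0,0,-0.02,0,0,0,220],
    [0,0,-0.05,0,0,0,220],
    [0,0,-0.08,0,0,0,220],
    [0,0,-0.11,0,0,0,220],
    [0,0,-0.14,0,0,0,220],
    [0,0,-0.16,0,0,0,220],
    [0,0,-0.16,0,0,0,220],
    [0,0,-0.16,0,0,0,220]
  ]
}}

```text
time_s: 21.95
position: [0.5384, -0.3606, 0.2993]
ee_rot: [0.707, 0.708, -0.0, -0.0]
force: [0.5, 0.3, -0.7]
finger_gap: 0.294
```

Run:
```python
from h import *
print(get_obs()['finger_gap'],get_obs()['wrist_torque'],get_obs()['force'])
im=save('side','s14'); cv2.imwrite('pics/c14.png',cv2.resize(im[130:320,300:500],None,fx=3.2,fy=3.2,interpolation=2))
lm('side','dish_left');lm('side','dish_right');lm('side','electrode',3)
save('top','t14');lm('top','dish_left');lm('top','dish_right')
for c in ['side','top']:
  for n in ['dish_left','dish_right','dish_left_agar','dish_right_agar']:
    for d in trace(c,n)[:2]:
      m=d['pixels']; cc=max(cv2.findContours(m.astype(np.uint8),0,2)[0],key=cv2.contourArea); 
      if len(cc)>=5:
        e=cv2.fitEllipse(cc); print(c,n,round(d['conf'],2),np.round(e[0],1),np.round(e[1],1),ray(c,[e[0]],0.009))
plan([(0.469,0.153,0.30,90,220)])
```

```text
0.2937883019864662 [ 0.01900182  0.01012374 -0.01571654] [ 0.51220324  0.27725454 -0.73038188]
side dish_left [(0.57, [0.4666, 0.1513, 0.0013]), (0.47, [0.4207, -0.1073, 0.0])]
side dish_right [(0.69, [0.4202, -0.1016, -0.0012]), (0.56, [0.542, -0.3626, 0.1211])]
side electrode [(0.94, [0.5386, -0.3588, 0.1805]), (0.79, [0.5383, -0.473, -0.0033]), (0.5, [0.5073, -0.2648, -0.0])]
top dish_left [(0.54, [0.4707, 0.1519, -0.001])]
top dish_right [(0.61, [0.4194, -0.1049, 0.0018])]
side dish_left 0.64 [275.4 213.4] [14.  18.1] [[0.46984382 0.15463506 0.009     ]]
side dish_right 0.7 [403.  334.4] [48.6 64.3] [[ 0.36608218 -0.41675771  0.009     ]]
side dish_right 0.54 [322.7 260.2] [17.1 21.4] [[ 0.41875757 -0.1006626   0.009     ]]
side dish_left_agar 0.69 [274.8 213.8] [14.5 18.5] [[0.46721066 0.154477   0.009     ]]
side dish_left_agar 0.4 [322.6 260. ] [17.1 20.1] [[ 0.41933539 -0.0998968   0.009     ]]
side dish_right_agar 0.61 [274.5 213.4] [12.4 16.6] [[0.46813731 0.1567517  0.009     ]]
side dish_right_agar 0.59 [322.6 260.1] [17.5 21. ] [[ 0.41903582 -0.10010266  0.009     ]]
top
[... 306 characters left out ...]
582  0.15466598 0.009     ]]
top dish_right_agar 0.71 [355.2 238.7] [17.8 18.5] [[ 0.41868948 -0.10066096  0.009     ]]
top dish_right_agar 0.42 [284.5 143.7] [ 43.  100.9] [[0.72153636 0.11493603 0.009     ]]
cur [ 0.5385 -0.3607  0.2998] 90.07 t 22.7
10 [[0.0428,-0.0057,0,0,0,0,220],[0.0856,-0.0115,0,0,0,0,220],[0.1284,-0.0172,-0.0001,0,0,0,220],[0.1712,-0.023,-0.0001,0,0,0,220],[0.2141,-0.0287,-0.0001,0,0,0.001,220],[0.2569,-0.0345,-0.0001,0,0,0.001,220],[0.2997,-0.0402,-0.0001,0,0,0.001,220],[0.3425,-0.0459,-0.0001,0,0,0.001,220],[0.3853,-0.0517,-0.0002,0,0,0.001,220],[0.4281,-0.0574,-0.0002,0,0,0.001,220]]
2 [[0.4709,-0.0632,-0.0002,0,0,0.001,220],[0.5137,-0.0689,-0.0002,0,0,0.001,220]]
```

View pics/c14.png

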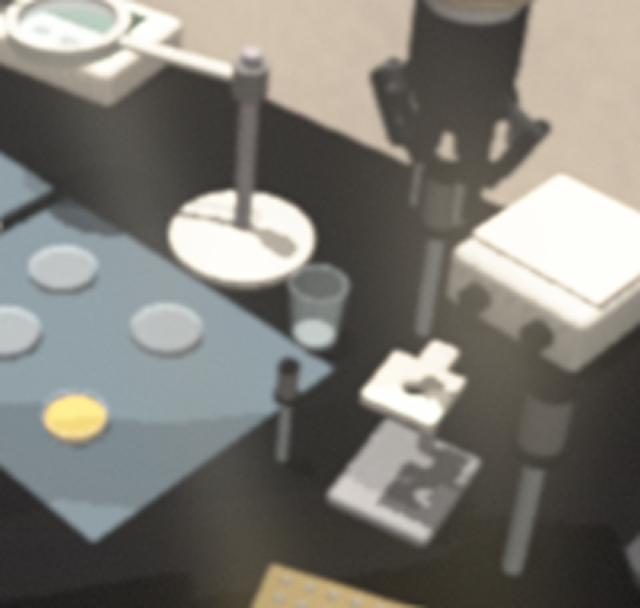

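Call:
{"method": "step_arm", "body": {
  "rows": [
    [0.03,-0.004,0,0,0,0,220],
    [0.075,-0.01,0,0,0,0,220],
    [0.12,-0.016,0,0,0,0,220],
    [0.165,-0.022,0,0,0,0,220],
    [0.21,-0.028,0,0,0,0,220],
    [0.26,-0.035,0,0,0,0,220],
    [0.31,-0.042,0,0,0,0,220],
    [0.36,-0.048,0,0,0,0,220],
    [0.41,-0.055,0,0,0,0,220],
    [0.46,-0.062,0,0,0,0,220]
  ]
}}

```text
time_s: 23.7
position: [0.4757, 0.0989, 0.3002]
ee_rot: [0.707, 0.707, 0.0, 0.0]
force: [1.3, -0.8, -0.9]
finger_gap: 0.293
```

Run:
```python
from h import *
plan([(0.469,0.1535,0.19,90,220)])
```

```text
cur [0.4757 0.0989 0.3002] 90.06 t 23.7
3 [[0.0182,-0.0022,0.0367,0,0,0,220],[0.0364,-0.0045,0.0734,0,0,0.001,220],[0.0546,-0.0067,0.1102,0,0,0.001,220]]
```

Call:
{"method": "step_arm", "body": {
  "rows": [
    [0.03,-0.004,0.03,0,0,0,220],
    [0.055,-0.007,0.07,0,0,0,220],
    [0.055,-0.007,0.11,0,0,0,220],
    [0.055,-0.007,0.11,0,0,0,220],
    [0.055,-0.007,0.11,0,0,0,220],
    [0.055,-0.007,0.11,0,0,0,220],
    [0.055,-0.007,0.11,0,0,0,220]
  ]
}}

```text
time_s: 24.4
position: [0.4705, 0.1517, 0.1917]
ee_rot: [0.707, 0.707, 0.002, 0.001]
force: [0.4, 0.2, -0.8]
finger_gap: 0.293
```

Run:
```python
from h import *
T=pose(); print(np.round(T,4)[:3])
im=save('wrist','w15'); T=pose(); lm('wrist','dish_left'); lm('wrist','electrode')
for n in ['dish_left','dish_left_agar']:
    for d in trace('wrist',n)[:2]:
      m=d['pixels']; cc=max(cv2.findContours(m.astype(np.uint8),0,2)[0],key=cv2.contourArea); 
      if len(cc)>=5:
        e=cv2.fitEllipse(cc); print(n,round(d['conf'],2),np.round(e[0],1),np.round(e[1],1),ray('wrist',[e[0]],0.009,T))
im=save('side','s15'); lm('side','dish_left');lm('side','electrode')
cv2.imwrite('pics/c15.png',cv2.resize(im[150:290,200:380],None,fx=4,fy=4,interpolation=2))
m=camera_model('wrist'); X=np.linalg.inv(np.array(m['tool_from_camera']))
print(cv2.projectPoints(np.array([[0,0,0.1153]]),X[:3,:3],X[:3,3],np.array(m['mtx']),np.array(m['D']))[0], cv2.projectPoints(np.array([[0,0,T[2,3]-0.009]]),X[:3,:3],X[:3,3],np.array(m['mtx']),np.array(m['D']))[0])
```

```text
[[ 1.000e-04  1.000e+00  3.100e-03  4.705e-01]
 [ 1.000e+00 -1.000e-04  1.200e-03  1.517e-01]
 [ 1.200e-03  3.100e-03 -1.000e+00  1.917e-01]]
wrist dish_left [(0.72, [0.4663, 0.1579, 0.0026])]
wrist electrode [(0.58, [0.465, 0.1512, 0.0751]), (0.56, [0.3406, 0.3308, -0.0028])]
dish_left 0.96 [318.6 176.6] [49.5 54.7] [[0.46675545 0.15192329 0.009     ]]
dish_left 0.62 [201.5 167.4] [59.4 64.6] [[0.45663942 0.02526429 0.009     ]]
dish_left_agar 0.66 [319.1 177. ] [50.9 53.1] [[0.46723119 0.15251368 0.009     ]]
dish_left_agar 0.58 [201.6 167.2] [59.6 64.6] [[0.45642775 0.02538116 0.009     ]]
side dish_left [(0.69, [0.492, 0.0251, 0.001]), (0.51, [0.4675, 0.1514, 0.0026])]
side electrode [(0.92, [0.5352, -0.4728, -0.0006]), (0.51, [0.4681, 0.1531, 0.0739])]
[[[318.78476925 196.89712895]]] [[[318.60558811 180.13156569]]]
```

View pics/w15.png

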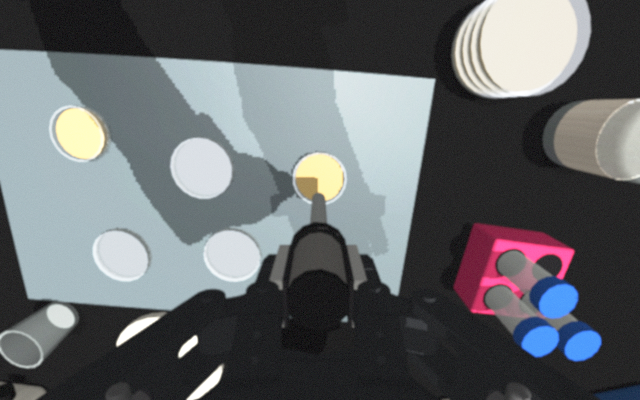

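View pics/c15.png

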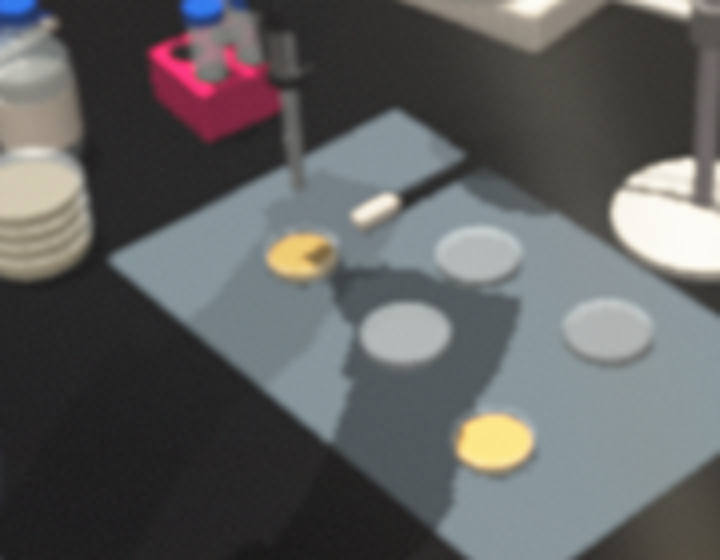

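```bash
cat >> h.py <<'E'
def avg(n=8):
    F=[];Z=[]
    for i in range(n):
        grab_frame('wrist'); s=get_obs(); F.append(s['force']); Z.append(s['position'])
    F=np.array(F);Z=np.array(Z); print('F',np.round(F.mean(0),2),'sd',np.round(F.std(0),2),'P',np.round(Z.mean(0),4),'sd',np.round(Z.std(0),4),'t',round(get_obs()['time_s'],2))
E
python3 - <<'E'
from h import *
avg(4)
plan([(0.468,0.1525,0.128,90,220,0.02)])
E
```

```text
F [ 0.31  0.   -0.68] sd [0.18 0.42 0.36] P [0.4692 0.152  0.1897] sd [0. 0. 0.] t 25.0
cur [0.4692 0.152  0.1897] 90.07 t 25.0
4 [[0.0001,-0.0003,0.0154,0,0,0,220],[0.0003,-0.0006,0.0308,0,0,0.001,220],[0.0004,-0.0009,0.0463,0,0,0.001,220],[0.0005,-0.0012,0.0617,0,0,0.001,220]]
```

Call:
{"method": "step_arm", "body": {
  "rows": [
    [0,-0.001,0.02,0,0,0,220],
    [0,-0.001,0.04,0,0,0,220],
    [0,-0.001,0.055,0,0,0,220],
    [0,-0.001,0.06,0,0,0,220],
    [0,-0.001,0.062,0,0,0,220],
    [0,-0.001,0.062,0,0,0,220],
    [0,-0.001,0.062,0,0,0,220]
  ]
}}

```text
time_s: 25.7
position: [0.4686, 0.1521, 0.1284]
ee_rot: [0.707, 0.708, 0.0, 0.0]
force: [0.0, -0.0, -0.8]
finger_gap: 0.296
```

Run:
```python
from h import *
avg(6)
im=save('wrist','w16'); cv2.imwrite('pics/c16.png',cv2.resize(im[150:300,230:410],None,fx=4,fy=4,interpolation=2))
im=save('side','s16'); cv2.imwrite('pics/c16s.png',cv2.resize(im[180:240,240:320],None,fx=8,fy=8,interpolation=2))
lm('side','electrode')
```

```text
F [ 0.    0.17 -0.28] sd [0.5  0.3  0.74] P [0.4685 0.1521 0.1282] sd [0.0001 0.     0.0001] t 26.0
side electrode [(0.94, [0.5397, -0.4727, -0.0038]), (0.73, [0.4691, 0.1534, 0.0136])]
```

View pics/c16.png

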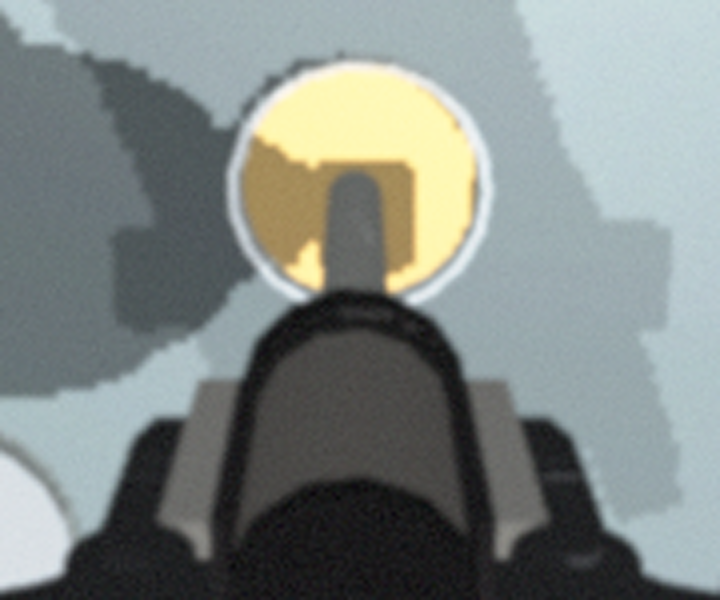

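View pics/c16s.png

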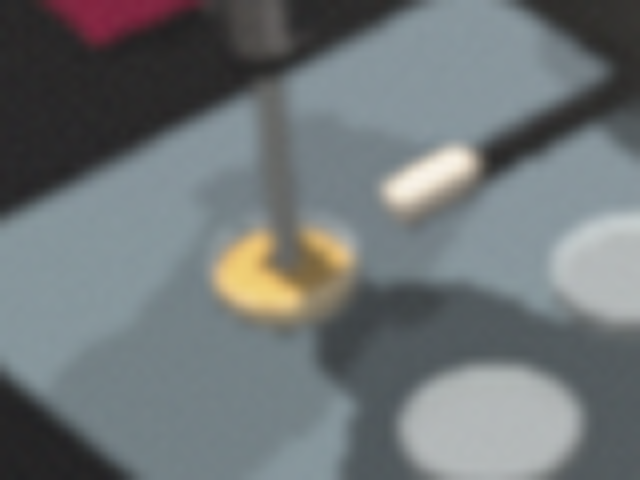

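Call:
{"method": "step_arm", "body": {
  "rows": [
    [0,-0.001,0.001,0,0,0,220],
    [0,-0.001,0.002,0,0,0,220],
    [0,-0.001,0.003,0,0,0,220],
    [0,-0.001,0.003,0,0,0,220]
  ]
}}

```text
time_s: 26.55
position: [0.4671, 0.1519, 0.1245]
ee_rot: [0.707, 0.708, -0.0, -0.0]
force: [-0.4, -0.8, -0.1]
finger_gap: 0.294
```

Run:
```python
from h import *
avg(10)
```

```text
F [-0.13 -0.2  -0.81] sd [0.57 0.32 0.46] P [0.4672 0.152  0.1247] sd [0. 0. 0.] t 27.05
```

Call:
{"method": "step_arm", "body": {
  "rows": [
    [0,0,0.001,0,0,0,220],
    [0,0,0.001,0,0,0,220]
  ]
}}

```text
time_s: 27.25
position: [0.4672, 0.152, 0.1236]
ee_rot: [0.707, 0.708, -0.0, -0.0]
force: [-1.1, 0.1, -0.5]
finger_gap: 0.296
```

Run:
```python
from h import *
avg(10)
```

```text
F [-0.13 -0.01 -0.84] sd [0.5  0.29 0.49] P [0.4672 0.152  0.1237] sd [0. 0. 0.] t 27.75
```

Call:
{"method": "step_arm", "body": {
  "rows": [
    [0,0,0.001,0,0,0,220],
    [0,0,0.001,0,0,0,220]
  ]
}}

```text
time_s: 27.95
position: [0.4673, 0.152, 0.1227]
ee_rot: [0.707, 0.708, 0.0, 0.0]
force: [0.0, 1.0, 0.0]
finger_gap: 0.296
```

Run:
```python
from h import *
avg(10)
```

```text
F [ 0.28 -0.09 -0.27] sd [0.41 0.38 0.66] P [0.4673 0.152  0.1227] sd [0. 0. 0.] t 28.45
```

Call:
{"method": "step_arm", "body": {
  "rows": [
    [0,0,0.001,0,0,0,220],
    [0,0,0.001,0,0,0,220]
  ]
}}

```text
time_s: 28.65
position: [0.4673, 0.152, 0.1217]
ee_rot: [0.707, 0.708, 0.0, 0.0]
force: [0.3, 0.1, 0.8]
finger_gap: 0.295
```

Run:
```python
from h import *
avg(16)
```

```text
F [0.28 0.15 1.33] sd [0.42 0.37 0.64] P [0.4672 0.152  0.1218] sd [0. 0. 0.] t 29.45
```

Call:
{"method": "step_arm", "body": {
  "rows": [
    [0,0,0,0,0,0,220],
    [0,0,0,0,0,0,220],
    [0,0,0,0,0,0,220],
    [0,0,0,0,0,0,220],
    [0,0,0,0,0,0,220],
    [0,0,0,0,0,0,220],
    [0,0,-0.01,0,0,0,220],
    [0,0,-0.03,0,0,0,220],
    [0,0,-0.06,0,0,0,220],
    [0,0,-0.07,0,0,0,220]
  ]
}}

```text
time_s: 30.45
position: [0.4681, 0.1522, 0.1945]
ee_rot: [0.707, 0.707, 0.001, 0.001]
force: [0.6, -0.1, -0.9]
finger_gap: 0.291
```

Run:
```python
from h import *
save('side','s17'); lm('side','dish_right');lm('side','dish_left');lm('side','electrode',3)
save('top','t17'); lm('top','dish_right')
plan([(0.4185,-0.101,0.19,90,220)])
im=cv2.imread('pics/s17.png');cv2.imwrite('pics/c17.png',cv2.resize(im[150:290,200:380],None,fx=4,fy=4,interpolation=2))
```

```text
side dish_right [(0.54, [0.4173, -0.1052, -0.0005])]
side dish_left [(0.66, [0.4669, 0.1478, 0.003])]
side electrode [(0.8, [0.5374, -0.4706, -0.0033]), (0.68, [0.4212, -0.1024, 0.0098]), (0.59, [0.4699, 0.1537, 0.0768])]
top dish_right [(0.67, [0.4212, -0.1052, 0.001])]
cur [0.4665 0.1517 0.1907] 90.07 t 30.75
6 [[-0.0421,-0.0081,0.0001,0,0,0,220],[-0.0842,-0.0161,0.0002,0,0,0,220],[-0.1263,-0.0242,0.0004,0,0,0.001,220],[-0.1685,-0.0322,0.0005,0,0,0.001,220],[-0.2106,-0.0403,0.0006,0,0,0.001,220],[-0.2527,-0.0483,0.0007,0,0,0.001,220]]
```

View pics/c17.png

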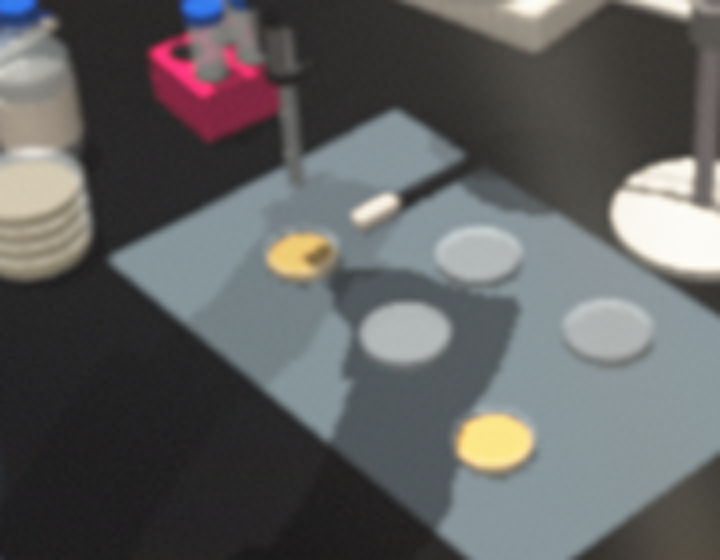

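Call:
{"method": "step_arm", "body": {
  "rows": [
    [-0.03,-0.006,0,0,0,0,220],
    [-0.07,-0.013,0,0,0,0,220],
    [-0.112,-0.021,0,0,0,0,220],
    [-0.155,-0.03,0,0,0,0,220],
    [-0.2,-0.038,0,0,0,0,220],
    [-0.24,-0.046,0,0,0,0,220],
    [-0.253,-0.048,0,0,0,0,220],
    [-0.253,-0.048,0,0,0,0,220],
    [-0.253,-0.048,0,0,0,0,220],
    [-0.253,-0.048,0,0,0,0,220]
  ]
}}

```text
time_s: 31.75
position: [0.4197, -0.0999, 0.1913]
ee_rot: [0.706, 0.708, -0.0, -0.0]
force: [0.4, -0.2, -0.6]
finger_gap: 0.293
```

Run:
```python
from h import *
avg(4)
T=pose(); im=save('wrist','w18'); lm('wrist','dish_right')
for n in ['dish_right','dish_right_agar']:
    for d in trace('wrist',n)[:2]:
      m=d['pixels']; cc=max(cv2.findContours(m.astype(np.uint8),0,2)[0],key=cv2.contourArea); 
      if len(cc)>=5:
        e=cv2.fitEllipse(cc); print(n,round(d['conf'],2),np.round(e[0],1),np.round(e[1],1),ray('wrist',[e[0]],0.012,T))
plan([(0.4185,-0.1015,0.127,90,220)])
```

```text
F [-0.1   0.18 -0.37] sd [0.26 0.59 0.35] P [ 0.4197 -0.1     0.1915] sd [0.     0.0002 0.0001] t 31.95
wrist dish_right [(0.88, [0.4213, -0.101, 0.0022])]
dish_right 0.91 [316.1 178.8] [50.5 53.4] [[ 0.41751725 -0.10296782  0.012     ]]
dish_right_agar 0.71 [316.1 178.7] [50.4 53.4] [[ 0.4173998  -0.10294477  0.012     ]]
cur [ 0.4196 -0.1008  0.1917] 90.1 t 32.15
2 [[-0.0003,-0.0005,0.0324,0,0,0.001,220],[-0.0007,-0.0011,0.0647,0,0,0.002,220]]
```

View pics/w18.png

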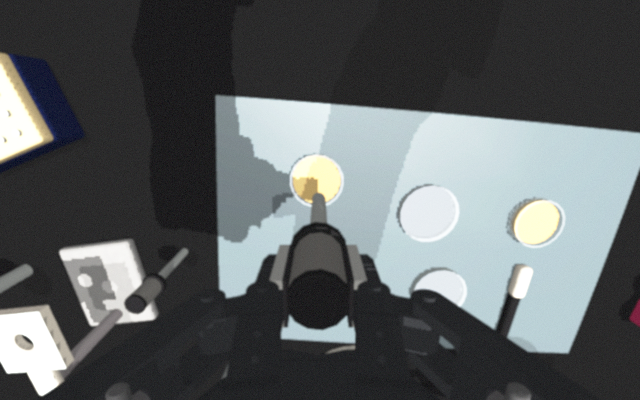

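Call:
{"method": "step_arm", "body": {
  "rows": [
    [-0.001,-0.001,0.02,0,0,0,220],
    [-0.0015,-0.0015,0.04,0,0,0,220],
    [-0.0015,-0.0015,0.055,0,0,0,220],
    [-0.0015,-0.0015,0.062,0,0,0,220],
    [-0.0015,-0.0015,0.065,0,0,0,220],
    [-0.0015,-0.0015,0.066,0,0,0,220],
    [-0.0015,-0.0015,0.066,0,0,0,220]
  ]
}}

```text
time_s: 32.85
position: [0.4184, -0.1026, 0.1261]
ee_rot: [0.707, 0.708, 0.0, 0.0]
force: [-0.2, -0.7, 0.3]
finger_gap: 0.297
```

Run:
```python
from h import *
avg(8)
im=save('wrist','w19'); cv2.imwrite('pics/c19.png',cv2.resize(im[150:300,230:410],None,fx=4,fy=4,interpolation=2))
```

```text
F [-0.16  0.4  -1.17] sd [0.17 0.5  0.49] P [ 0.4182 -0.1026  0.1261] sd [0.0001 0.     0.0001] t 33.25
```

View pics/c19.png

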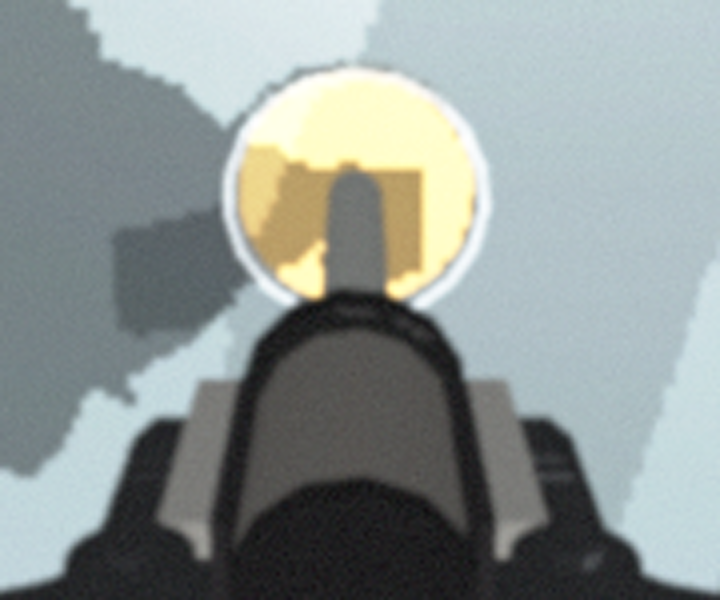

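Centred. Go down 4 mm in 1 mm steps (to z≈0.122) and check the force.

Call:
{"method": "step_arm", "body": {
  "rows": [
    [0,0,0.001,0,0,0,220],
    [0,0,0.002,0,0,0,220],
    [0,0,0.003,0,0,0,220],
    [0,0,0.0035,0,0,0,220],
    [0,0,0.004,0,0,0,220],
    [0,0,0.004,0,0,0,220]
  ]
}}

```text
time_s: 33.9
position: [0.418, -0.1026, 0.1217]
ee_rot: [0.707, 0.708, -0.0, -0.0]
force: [-1.1, 0.0, 1.3]
finger_gap: 0.294
```

Run:
```python
from h import *
avg(12)
```

```text
F [-0.23  0.05  1.35] sd [0.37 0.32 0.4 ] P [ 0.418  -0.1026  0.1218] sd [0. 0. 0.] t 34.5
```

Call:
{"method": "step_arm", "body": {
  "rows": [
    [0,0,0,0,0,0,220],
    [0,0,0,0,0,0,220],
    [0,0,0,0,0,0,220],
    [0,0,0,0,0,0,220],
    [0,0,0,0,0,0,220],
    [0,0,0,0,0,0,220],
    [0,0,0,0,0,0,220],
    [0,0,0,0,0,0,220],
    [0,0,-0.01,0,0,0,220],
    [0,0,-0.03,0,0,0,220]
  ]
}}

```text
time_s: 35.5
position: [0.417, -0.1025, 0.1516]
ee_rot: [0.707, 0.708, -0.001, -0.001]
force: [0.2, 1.0, -0.5]
finger_gap: 0.296
```

Run:
```python
from h import *
save('side','s20'); lm('side','dish_right');lm('side','dish_left')
plan([(0.418,-0.1026,0.30,90,220),(0.5388,-0.3605,0.30,90,220)])
im=cv2.imread('pics/s20.png');cv2.imwrite('pics/c20.png',cv2.resize(im[150:290,200:380],None,fx=4,fy=4,interpolation=2))
```

```text
side dish_right [(0.6, [0.4177, -0.1019, -0.0013])]
side dish_left [(0.49, [0.4693, 0.1494, 0.0018])]
cur [ 0.4187 -0.1027  0.1528] 90.07 t 35.65
10 [[0,-0.0002,-0.0368,0,0,0,220],[0,-0.0003,-0.0736,0,0,0.001,220],[0.0001,-0.0005,-0.1104,0,0,0.001,220],[0.0001,-0.0007,-0.1472,0,0,0.001,220],[-0.0368,0.0165,-0.1472,0,0,0.001,220],[-0.0736,0.0337,-0.1472,0,0,0.001,220],[-0.1105,0.051,-0.1472,0,0,0.001,220],[-0.1474,0.0682,-0.1472,0,0,0.001,220],[-0.1842,0.0854,-0.1472,0,0,0.001,220],[-0.2211,0.1026,-0.1472,0,0,0.001,220]]
1 [[-0.258,0.1198,-0.1472,0,0,0.001,220]]
```

View pics/c20.png

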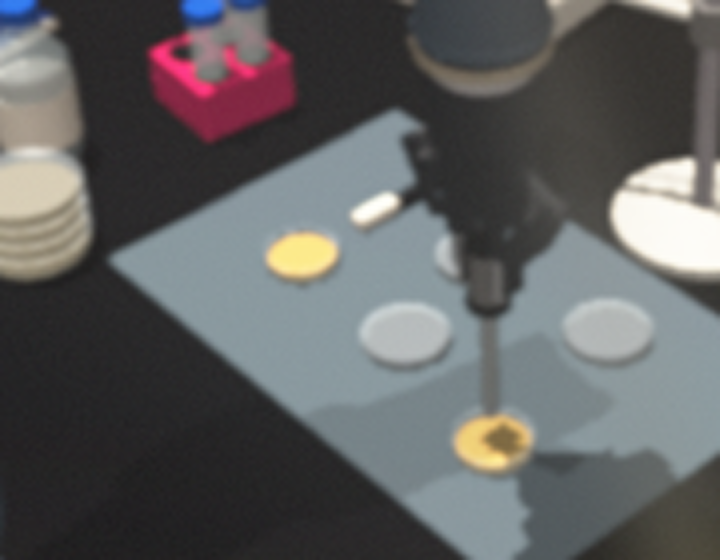

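Call:
{"method": "step_arm", "body": {
  "rows": [
    [0,0,-0.037,0,0,0,220],
    [0,0,-0.075,0,0,0,220],
    [0,0,-0.115,0,0,0,220],
    [0,0,-0.15,0,0,0,220],
    [-0.037,0.017,-0.15,0,0,0,220],
    [-0.078,0.036,-0.15,0,0,0,220],
    [-0.118,0.055,-0.15,0,0,0,220],
    [-0.158,0.073,-0.15,0,0,0,220],
    [-0.2,0.092,-0.15,0,0,0,220],
    [-0.24,0.111,-0.15,0,0,0,220]
  ]
}}

```text
time_s: 36.65
position: [0.5296, -0.3441, 0.3008]
ee_rot: [0.707, 0.708, -0.0, -0.001]
force: [0.7, 1.4, 0.0]
finger_gap: 0.297
```

Run:
```python
from h import *
plan([(0.5388,-0.3605,0.275,90,220)])
```

```text
cur [ 0.5296 -0.3441  0.3008] 90.08 t 36.65
1 [[-0.0164,0.0092,0.0258,0,0,0.001,220]]
```

Call:
{"method": "step_arm", "body": {
  "rows": [
    [-0.01,0.006,0.01,0,0,0,220],
    [-0.0165,0.009,0.025,0,0,0,220],
    [-0.0165,0.009,0.035,0,0,0,220],
    [-0.0165,0.009,0.035,0,0,0,220],
    [-0.0165,0.009,0.035,0,0,0,220],
    [-0.0165,0.009,0.035,0,0,0,220]
  ]
}}

```text
time_s: 37.25
position: [0.5386, -0.3581, 0.2677]
ee_rot: [0.706, 0.708, 0.0, 0.001]
force: [0.0, -0.3, -0.6]
finger_gap: 0.293
```

Run:
```python
from h import *
avg(3)
im=save('wrist','w21'); cv2.imwrite('pics/c21.png',cv2.resize(im[130:300,220:420],None,fx=3.5,fy=3.5,interpolation=2))
lm('wrist','stand_hole')
im=save('side','s21'); cv2.imwrite('pics/c21s.png',cv2.resize(im[180:300,390:490],None,fx=5,fy=5,interpolation=2))
lm('side','stand_hole'); lm('side','electrode',3)
plan([(0.5388,-0.3605,0.2,90,220)])
```

```text
F [-0.2  -0.27 -0.56] sd [0.68 0.19 0.51] P [ 0.5386 -0.3585  0.2677] sd [0.     0.0001 0.0001] t 37.4
wrist stand_hole [(0.95, [0.5411, -0.3589, 0.1272])]
side stand_hole [(0.93, [0.5408, -0.3621, 0.121])]
side electrode [(0.86, [0.5398, -0.4733, -0.0042]), (0.71, [0.5055, -0.2643, -0.002]), (0.49, [0.4203, -0.1006, 0.0006])]
cur [ 0.5383 -0.3589  0.2669] 90.07 t 37.65
2 [[-0.0008,0.0002,0.0334,0,0,0.001,220],[-0.0016,0.0005,0.0669,0,0,0.001,220]]
```

View pics/c21.png

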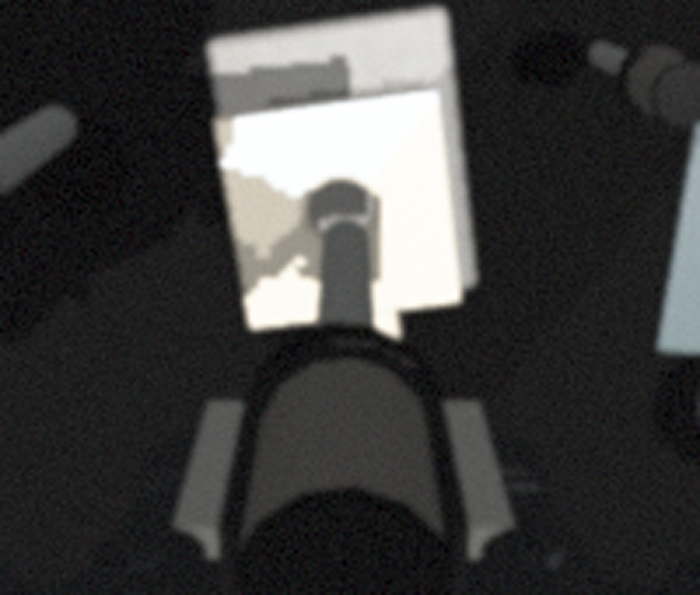

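View pics/c21s.png

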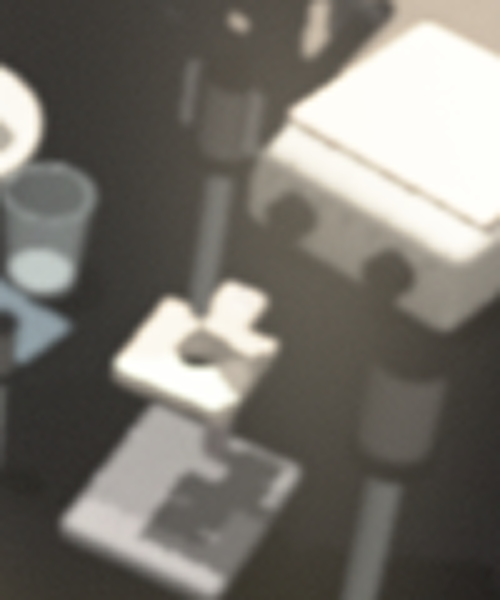

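Call:
{"method": "step_arm", "body": {
  "rows": [
    [-0.0015,0,0.005,0,0,0,220],
    [-0.0015,0,0.015,0,0,0,220],
    [-0.0015,0,0.025,0,0,0,220],
    [-0.0015,0,0.035,0,0,0,220],
    [-0.0015,0,0.045,0,0,0,220],
    [-0.0015,0,0.045,0,0,0,220]
  ]
}}

```text
time_s: 38.25
position: [0.5376, -0.3598, 0.2197]
ee_rot: [0.707, 0.708, -0.0, -0.001]
force: [0.4, 0.4, -0.7]
finger_gap: 0.294
```

Run:
```python
from h import *
avg(3); print(get_obs()['wrist_torque'])
im=save('wrist','w22'); cv2.imwrite('pics/c22.png',cv2.resize(im[130:300,220:420],None,fx=3.5,fy=3.5,interpolation=2))
plan([(0.538,-0.3603,0.1415,90,220)])
```

```text
F [ 0.06 -0.27 -0.75] sd [0.42 0.31 0.13] P [ 0.5382 -0.3604  0.2214] sd [0.0002 0.0002 0.0005] t 38.4
[-0.01471651 -0.03359098  0.00415113]
cur [ 0.5385 -0.3606  0.2222] 90.07 t 38.45
2 [[0.0002,-0.0003,0.0403,0,0,0.001,220],[0.0003,-0.0005,0.0807,0,0,0.001,220]]
```

View pics/c22.png

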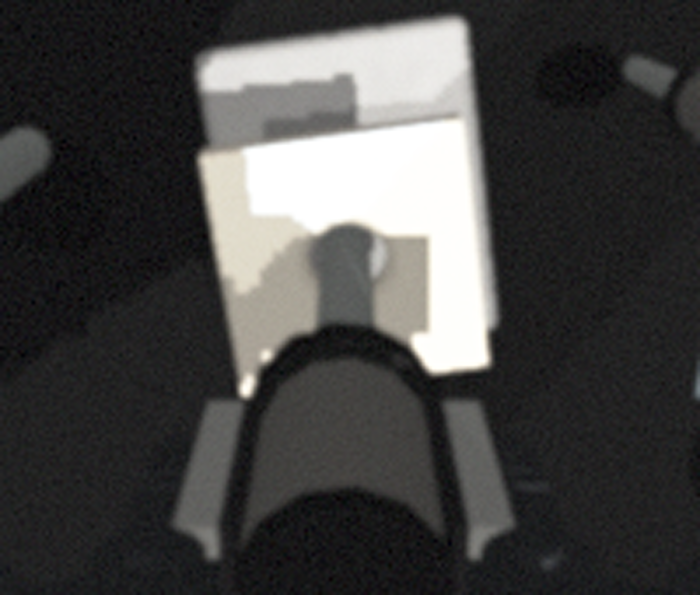

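Call:
{"method": "step_arm", "body": {
  "rows": [
    [0.001,0,0.015,0,0,0,220],
    [0.001,0,0.03,0,0,0,220],
    [0.001,0,0.045,0,0,0,220],
    [0.001,0,0.06,0,0,0,220],
    [0.001,0,0.07,0,0,0,220],
    [0.001,0,0.077,0,0,0,220],
    [0.001,0,0.079,0,0,0,220],
    [0.001,0,0.079,0,0,0,220],
    [0.001,0,0.079,0,0,0,220]
  ]
}}

```text
time_s: 39.35
position: [0.5386, -0.3597, 0.1434]
ee_rot: [0.707, 0.708, 0.0, 0.0]
force: [-0.3, -0.6, -0.8]
finger_gap: 0.293
```

Run:
```python
from h import *
avg(5); print(get_obs()['wrist_torque'])
```

```text
F [ 0.21  0.04 -1.02] sd [0.75 0.22 0.56] P [ 0.5385 -0.3596  0.1433] sd [0.0001 0.0001 0.0001] t 39.6
[-0.00923301  0.0123241  -0.0113607 ]
```

Lower in 1 mm steps until the collar carries weight, then open.

Call:
{"method": "step_arm", "body": {
  "rows": [
    [0,0,0.001,0,0,0,220],
    [0,0,0.002,0,0,0,220],
    [0,0,0.003,0,0,0,220],
    [0,0,0.003,0,0,0,220]
  ]
}}

```text
time_s: 40.0
position: [0.5384, -0.3594, 0.1403]
ee_rot: [0.707, 0.708, 0.0, 0.0]
force: [-1.6, 2.3, 5.5]
finger_gap: 0.296
```

Run:
```python
from h import *
avg(5)
```

```text
F [-1.39  1.24  4.84] sd [0.45 0.53 0.19] P [ 0.5384 -0.3594  0.1403] sd [0. 0. 0.] t 40.25
```

Call:
{"method": "step_arm", "body": {
  "rows": [
    [0,0,-0.0005,0,0,0,200],
    [0,0,-0.0005,0,0,0,150],
    [0,0,-0.0005,0,0,0,80],
    [0,0,-0.0005,0,0,0,50],
    [0,0,-0.0005,0,0,0,50],
    [0,0,-0.02,0,0,0,50],
    [0,0,-0.06,0,0,0,0],
    [0,0,-0.1,0,0,0,0],
    [0,0,-0.14,0,0,0,0],
    [0,0,-0.14,0,0,0,0]
  ]
}}

```text
time_s: 41.25
position: [0.5401, -0.3612, 0.2858]
ee_rot: [0.707, 0.707, 0.001, 0.005]
force: [1.1, -0.8, 0.4]
finger_gap: 0.994
```

Run:
```python
from h import *
im=save('side','s23'); cv2.imwrite('pics/c23.png',cv2.resize(im[150:320,200:500],None,fx=2.6,fy=2.6,interpolation=2))
lm('side','electrode',3); lm('side','dish_left');lm('side','dish_right')
im=save('wrist','w23');lm('wrist','electrode',3)
plan([(0.5388,-0.3605,0.30,90,0),(0.56,-0.085,0.20,90,0)])
print(get_obs()['finger_gap'])
```

```text
side electrode [(0.73, [0.5388, -0.4699, -0.0009]), (0.68, [0.5374, -0.3569, 0.0231]), (0.61, [0.5045, -0.2636, -0.0009])]
side dish_left [(0.58, [0.4643, 0.1465, 0.005])]
side dish_right [(0.64, [0.4225, -0.1064, -0.0008]), (0.21, [0.5988, 0.1428, -0.0021])]
wrist electrode [(0.94, [0.509, -0.2629, 0.006]), (0.78, [0.5342, -0.3571, 0.0226]), (0.78, [0.5336, -0.4693, -0.0004])]
cur [ 0.5379 -0.359   0.2783] 90.07 t 41.55
8 [[-0.0015,0.0009,-0.0217,0,0,0.001,0],[0.0379,0.004,-0.0074,0,0,0.001,0],[0.0772,0.0071,0.0069,0,0,0.001,0],[0.1166,0.0102,0.0211,0,0,0.001,0],[0.1559,0.0132,0.0354,0,0,0.001,0],[0.1953,0.0163,0.0497,0,0,0.001,0],[0.2346,0.0194,0.064,0,0,0.001,0],[0.274,0.0225,0.0783,0,0,0.001,0]]
0.9961409640137154
```

View pics/c23.png

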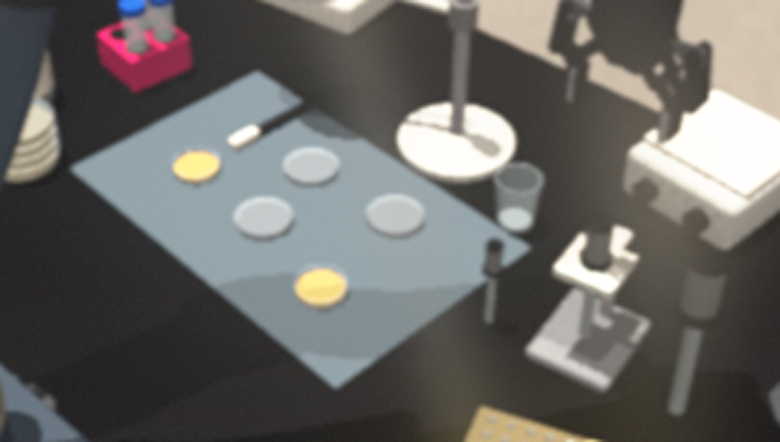

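View pics/w23.png

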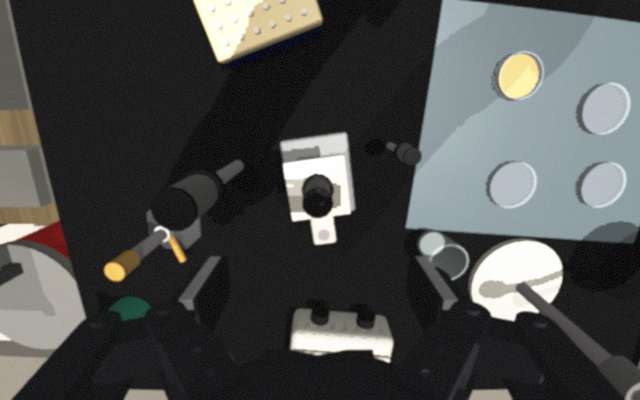

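Call:
{"method": "step_arm", "body": {
  "rows": [
    [0.037,0.004,-0.007,0,0,0,0],
    [0.077,0.007,0.007,0,0,0,0],
    [0.117,0.01,0.02,0,0,0,0],
    [0.156,0.013,0.035,0,0,0,0],
    [0.195,0.016,0.06,0,0,0,0],
    [0.235,0.019,0.09,0,0,0,0],
    [0.274,0.022,0.13,0,0,0,0],
    [0.274,0.022,0.178,0,0,0,0],
    [0.274,0.022,0.178,0,0,0,0],
    [0.274,0.022,0.178,0,0,0,0]
  ]
}}

```text
time_s: 42.55
position: [0.5591, -0.0862, 0.1013]
ee_rot: [0.707, 0.707, -0.001, -0.001]
force: [0.8, -1.2, 0.3]
finger_gap: 0.998
```

Run:
```python
from h import *
avg(4)
T=pose(); im=save('wrist','w24'); lm('wrist','lid_right')
for n in ['lid_right']:
    for d in trace('wrist',n)[:3]:
      m=d['pixels']; cc=max(cv2.findContours(m.astype(np.uint8),0,2)[0],key=cv2.contourArea); 
      if len(cc)>=5:
        e=cv2.fitEllipse(cc); print(n,round(d['conf'],2),np.round(e[0],1),np.round(e[1],1),ray('wrist',[e[0]],0.011,T))
plan([(0.56,-0.085,0.0,90,0)])
```

```text
F [-0.5  -0.25  0.81] sd [0.37 0.18 0.24] P [ 0.5609 -0.087   0.1035] sd [0.0004 0.0001 0.0005] t 42.75
wrist lid_right [(0.89, [0.5617, -0.0853, -0.0041])]
lid_right 0.82 [320.8 203.7] [79.1 80.5] [[ 0.56085795 -0.0853636   0.011     ]]
cur [ 0.5606 -0.0861  0.1031] 90.01 t 42.9
3 [[0.0004,-0.0002,0.0344,0,0,0,0],[0.0007,-0.0004,0.0687,0,0,0,0],[0.0011,-0.0006,0.1031,0,0,0,0]]
```

View pics/w24.png

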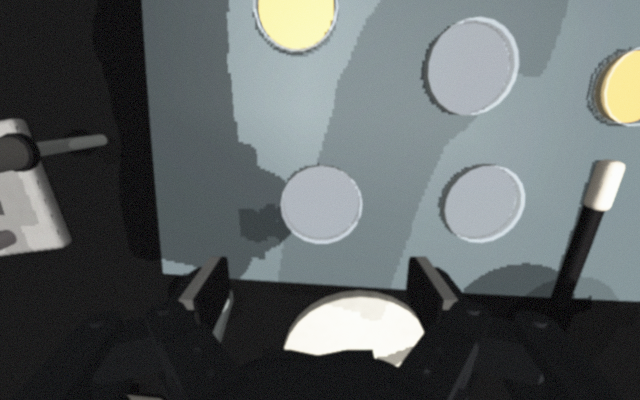

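Call:
{"method": "step_arm", "body": {
  "rows": [
    [0.001,0,0.035,0,0,0,0],
    [0.001,0,0.07,0,0,0,0],
    [0.001,0,0.095,0,0,0,0],
    [0.001,0,0.103,0,0,0,0],
    [0.001,0,0.1065,0,0,0,0],
    [0.001,0,0.1065,0,0,0,30],
    [0.001,0,0.1065,0,0,0,90],
    [0.001,0,0.1065,0,0,0,90],
    [0.001,0,0.1065,0,0,0,90],
    [0.001,0,0.1065,0,0,0,90]
  ],
  "grip_force": 20
}}

```text
time_s: 43.9
position: [0.5608, -0.0847, -0.0032]
ee_rot: [0.707, 0.707, 0.001, 0.001]
force: [-1.5, 0.0, 8.0]
finger_gap: 0.773
```

Run:
```python
from h import *
avg(4); print(get_obs()['finger_gap'])
save('top','t25');save('side','s25')
for c in ['side','top']:
  lm(c,'dish_right')
  for n in ['dish_right','dish_right_agar']:
    for d in trace(c,n)[:2]:
      m=d['pixels']; cc=max(cv2.findContours(m.astype(np.uint8),0,2)[0],key=cv2.contourArea); 
      if len(cc)>=5:
        e=cv2.fitEllipse(cc); print(c,n,round(d['conf'],2),np.round(e[0],1),np.round(e[1],1),ray(c,[e[0]],0.012))
plan([(0.561,-0.085,0.08,90,90),(0.4185,-0.102,0.08,90,90)])
```

```text
F [-1.16 -0.07  7.57] sd [0.43 0.42 0.42] P [ 0.5608 -0.0846 -0.0032] sd [0. 0. 0.] t 44.1
0.7707295772474287
side dish_right [(0.49, [0.4192, -0.101, -0.0012])]
side dish_right 0.81 [322.4 260.1] [17.7 21.1] [[ 0.41644893 -0.1018977   0.012     ]]
side dish_right 0.48 [300.8 233.7] [16.8 22. ] [[0.45401743 0.0233812  0.012     ]]
side dish_right_agar 0.64 [322.4 260.2] [16.4 20.7] [[ 0.41612668 -0.10209931  0.012     ]]
side dish_right_agar 0.58 [275.  213.4] [14.3 18.7] [[0.46702862 0.15283035 0.012     ]]
top dish_right []
top dish_right_agar 0.73 [282.  142.4] [ 43.3 102.9] [[0.72509952 0.1223909  0.012     ]]
cur [ 0.5608 -0.0846 -0.0032] 90.07 t 44.5
6 [[-0.0002,0.0001,-0.0416,0,0,0.001,90],[-0.0004,0.0002,-0.0832,0,0,0.001,90],[-0.0046,-0.0355,-0.0832,0,0,0.001,90],[-0.0088,-0.0711,-0.0832,0,0,0.001,90],[-0.013,-0.1067,-0.0832,0,0,0.001,90],[-0.0172,-0.1423,-0.0832,0,0,0.001,90]]
```

Call:
{"method": "step_arm", "body": {
  "rows": [
    [0,0,-0.01,0,0,0,90],
    [0,0,-0.04,0,0,0,90],
    [0,0,-0.06,0,0,0,90],
    [-0.005,-0.036,-0.06,0,0,0,90],
    [-0.009,-0.072,-0.06,0,0,0,90],
    [-0.013,-0.107,-0.06,0,0,0,90],
    [-0.0175,-0.143,-0.05,0,0,0,90],
    [-0.0175,-0.143,-0.03,0,0,0,90],
    [-0.0175,-0.143,-0.025,0,0,0,90],
    [-0.0175,-0.143,-0.025,0,0,0,90]
  ]
}}

```text
time_s: 45.5
position: [0.4178, -0.1021, 0.0204]
ee_rot: [0.707, 0.708, 0.0, 0.0]
force: [-0.5, 0.8, -0.3]
finger_gap: 0.77
```

Run:
```python
from h import *
avg(4)
im=save('wrist','w26'); cv2.imwrite('pics/c26.png',cv2.resize(im[170:350,220:420],None,fx=3.3,fy=3.3,interpolation=2))
m=camera_model('wrist'); X=np.linalg.inv(np.array(m['tool_from_camera'])); z=pose()[2,3]
for nm,zz,r in (('dishrim',z-0.015,.029),('lidtop',-0.0142,.0335),('lidedge',-.0042,.0335)):
    a=np.linspace(0,2*np.pi,60); P=np.c_[r*np.cos(a),r*np.sin(a),0*a+zz]
    p=cv2.projectPoints(P,X[:3,:3],X[:3,3],np.array(m['mtx']),np.array(m['D']))[0]
    e=cv2.fitEllipse(p.astype(np.float32)); print(nm,np.round(e[0],1),np.round(e[1],1),'crop',np.round((np.array(e[0])-[220,170])*3.3))
```

```text
F [ 0.06  0.07 -0.48] sd [0.4  0.46 0.37] P [ 0.4181 -0.1021  0.0208] sd [0.0001 0.     0.0001] t 45.7
dishrim [319.4 249.8] [ 98.2 108. ] crop [328. 263.]
lidtop [319.6 266.7] [125.7 141.1] crop [329. 319.]
lidedge [319.5 257.2] [119.3 132.4] crop [328. 288.]
```

View pics/c26.png

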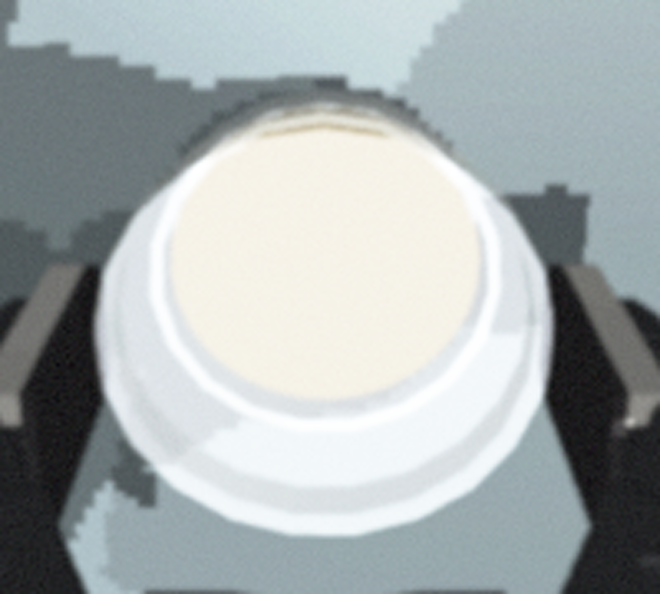

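Call:
{"method": "step_arm", "body": {
  "rows": [
    [0,-0.001,0.004,0,0,0,90],
    [0,-0.001,0.008,0,0,0,90],
    [0,-0.001,0.011,0,0,0,90],
    [0,-0.001,0.014,0,0,0,90],
    [0,-0.001,0.0165,0,0,0,90],
    [0,-0.001,0.0165,0,0,0,90],
    [0,-0.001,0.0165,0,0,0,90]
  ]
}}

```text
time_s: 46.45
position: [0.4159, -0.1021, 0.0036]
ee_rot: [0.707, 0.708, -0.0, -0.0]
force: [0.3, 0.1, -0.1]
finger_gap: 0.775
```

Run:
```python
from h import *
avg(5)
im=save('wrist','w27'); cv2.imwrite('pics/c27.png',cv2.resize(im[170:350,220:420],None,fx=3.3,fy=3.3,interpolation=2))
```

```text
F [-0.11  0.11  0.28] sd [0.43 0.24 0.29] P [ 0.4161 -0.1021  0.0038] sd [0. 0. 0.] t 46.7
```

View pics/c27.png

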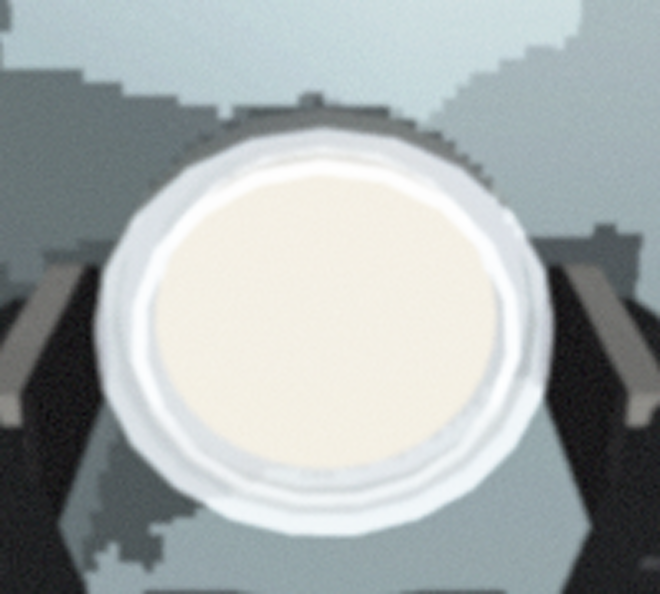

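Call:
{"method": "step_arm", "body": {
  "rows": [
    [0,0,0.001,0,0,0,90],
    [0,0,0.001,0,0,0,60],
    [0,0,0.001,0,0,0,30],
    [0,0,0.001,0,0,0,0],
    [0,0,0.001,0,0,0,0],
    [0,0,-0.03,0,0,0,0],
    [0,0,-0.07,0,0,0,0],
    [0,0,-0.12,0,0,0,0],
    [0,0,-0.12,0,0,0,0],
    [0,0,-0.12,0,0,0,0]
  ]
}}

```text
time_s: 47.75
position: [0.4167, -0.102, 0.1247]
ee_rot: [0.707, 0.708, 0.001, 0.001]
force: [0.4, 0.2, -0.4]
finger_gap: 0.998
```

Run:
```python
from h import *
im=save('wrist','w28'); a=cv2.resize(im[120:270,240:400],None,fx=3,fy=3,interpolation=2)
im=save('side','s28'); b=cv2.resize(im[225:295,280:360],(480,450),interpolation=2)[:, :320+160]
b=cv2.resize(b,(320,450)); cv2.imwrite('pics/c28.png',np.hstack([a[:,:470],b]))
lm('side','lid_right');lm('side','lid_left')
plan([(0.56,0.05,0.12,90,0),(0.56,0.05,0.1,90,0)])
```

```text
side lid_right [(0.54, [0.414, -0.1027, 0.0031]), (0.51, [0.6503, -0.1884, -0.002])]
side lid_left [(0.47, [0.5629, 0.0512, -0.0017])]
cur [ 0.4152 -0.1019  0.1226] 90.07 t 47.95
6 [[0.0304,0.029,0.0005,0,0,0,0],[0.0607,0.058,0.001,0,0,0,0],[0.0911,0.087,0.0016,0,0,0.001,0],[0.1214,0.116,0.0021,0,0,0.001,0],[0.1518,0.145,0.0026,0,0,0.001,0],[0.1518,0.145,0.0226,0,0,0.001,0]]
```

Call:
{"method": "step_arm", "body": {
  "rows": [
    [0.03,0.03,0,0,0,0,0],
    [0.065,0.062,0,0,0,0,0],
    [0.1,0.095,0,0,0,0,0],
    [0.13,0.125,0.005,0,0,0,0],
    [0.152,0.145,0.02,0,0,0,0],
    [0.152,0.145,0.02,0,0,0,0],
    [0.152,0.145,0.02,0,0,0,0],
    [0.152,0.145,0.02,0,0,0,0],
    [0.152,0.145,0.02,0,0,0,0]
  ]
}}

```text
time_s: 48.85
position: [0.5603, 0.0488, 0.1038]
ee_rot: [0.707, 0.707, -0.0, -0.0]
force: [-0.6, 1.1, -0.3]
finger_gap: 0.999
```

```bash
cat >> h.py <<'E'
def ell(c,n,z,T=None,k=2):
    for d in trace(c,n)[:k]:
      m=d['pixels']; cc=max(cv2.findContours(m.astype(np.uint8),0,2)[0],key=cv2.contourArea)
      if len(cc)>=5:
        e=cv2.fitEllipse(cc); print(c,n,round(d['conf'],2),np.round(e[0],1),np.round(e[1],1),np.round(ray(c,[e[0]],z,T),4))
E
python3 - <<'E'
from h import *
avg(3)
T=pose(); im=save('wrist','w29'); lm('wrist','lid_left'); ell('wrist','lid_left',0.011,T); lm('wrist','dish_left'); lm('wrist','lid_right')
save('side','s29');ell('side','lid_right',0.017);ell('side','lid_left',0.011);ell('side','dish_left',0.015);lm('side','dish_left')
# right lid flatness: old covered view vs now
a=cv2.imread('pics/side0.png')[235:290,290:360].astype(int); b=cv2.imread('pics/s29.png')[235:290,290:360].astype(int)
d=np.abs(a-b).sum(2); print('diff side0/s29 around right dish',(d>60).sum()); v,u=np.nonzero(d>60); print(u.min()+290 if len(u) else 0,u.max()+290 if len(u) else 0,v.min()+235 if len(v) else 0,v.max()+235 if len(v) else 0)
plan([(0.56,0.05,-0.0032,90,0)])
E
```

```text
F [-0.49  0.04  0.54] sd [0.2  0.49 0.45] P [0.5606 0.0492 0.1041] sd [0.0001 0.0002 0.0001] t 49.0
wrist lid_left [(0.78, [0.5589, 0.0517, 0.0006])]
wrist lid_left 0.68 [318.3 203.7] [79.  79.9] [[0.5602 0.049  0.011 ]]
wrist dish_left [(0.64, [0.4651, 0.156, 0.0015]), (0.59, [0.6011, 0.1451, -0.0013])]
wrist lid_right [(0.74, [0.4169, -0.1025, 0.0047]), (0.18, [0.4974, 0.0206, 0.0032])]
side lid_right 0.93 [322.2 259.5] [18.6 23.5] [[ 0.4139 -0.1034  0.017 ]]
side lid_left 0.72 [318.4 214. ] [14.5 20.8] [[0.5574 0.05   0.011 ]]
side dish_left 0.63 [274.7 213.4] [14.5 18.4] [[0.4637 0.1505 0.015 ]]
side dish_left 0.35 [209.6 179.5] [16.4 54.3] [[0.4373 0.4568 0.015 ]]
side dish_left [(0.74, [0.468, 0.1505, 0.0009])]
diff side0/s29 around right dish 1108
290 359 235 288
cur [0.5608 0.0501 0.1037] 90.07 t 49.5
3 [[0,-0.0003,0.0356,0,0,0,0],[-0.0001,-0.0006,0.0713,0,0,0.001,0],[-0.0001,-0.0008,0.1069,0,0,0.001,0]]
```

Call:
{"method": "step_arm", "body": {
  "rows": [
    [0,0,0.035,0,0,0,0],
    [0,0,0.07,0,0,0,0],
    [0,0,0.095,0,0,0,0],
    [0,0,0.103,0,0,0,0],
    [0,0,0.107,0,0,0,0],
    [0,0,0.107,0,0,0,30],
    [0,0,0.107,0,0,0,90],
    [0,0,0.107,0,0,0,90],
    [0,0,0.107,0,0,0,90],
    [0,0,0.107,0,0,0,90]
  ],
  "grip_force": 20
}}

```text
time_s: 50.5
position: [0.5616, 0.0501, -0.0019]
ee_rot: [0.707, 0.708, 0.001, 0.001]
force: [-2.5, -0.3, 7.6]
finger_gap: 0.767
```

Run:
```python
from h import *
avg(4); print(get_obs()['finger_gap'])
save('top','t30');ell('top','dish_left',0.012);save('side','s30');ell('side','dish_left',0.012)
plan([(0.4675,0.152,0.022,90,90)])
```

```text
F [-1.23  0.07  7.43] sd [0.73 0.3  0.22] P [ 0.5616  0.0501 -0.0019] sd [0. 0. 0.] t 50.7
0.7670278398796483
side dish_left 0.76 [274.6 213.6] [14.6 18. ] [[0.4652 0.1527 0.012 ]]
cur [ 0.5616  0.0501 -0.0018] 90.06 t 50.9
4 [[0.0255,-0.0235,-0.006,0,0,0,90],[0.051,-0.047,-0.0119,0,0,0.001,90],[0.0765,-0.0705,-0.0179,0,0,0.001,90],[0.102,-0.094,-0.0238,0,0,0.001,90]]
```

Call:
{"method": "step_arm", "body": {
  "rows": [
    [0,0,-0.01,0,0,0,90],
    [0,0,-0.04,0,0,0,90],
    [0,0,-0.06,0,0,0,90],
    [0.03,-0.028,-0.06,0,0,0,90],
    [0.06,-0.055,-0.06,0,0,0,90],
    [0.09,-0.083,-0.06,0,0,0,90],
    [0.102,-0.094,-0.05,0,0,0,90],
    [0.102,-0.094,-0.03,0,0,0,90],
    [0.102,-0.094,-0.0235,0,0,0,90],
    [0.102,-0.094,-0.0235,0,0,0,90]
  ]
}}

```text
time_s: 51.9
position: [0.4667, 0.1516, 0.0202]
ee_rot: [0.707, 0.707, -0.0, -0.0]
force: [-1.1, -0.3, 0.1]
finger_gap: 0.77
```

```bash
cat > conc.py <<'E'
from h import *
import sys
avg(3)
nm=sys.argv[1]; im=save('wrist',nm); T=pose()
m=camera_model('wrist'); X=np.linalg.inv(np.array(m['tool_from_camera'])); z=T[2,3]
def pe(zz,r):
    a=np.linspace(0,2*np.pi,60); P=np.c_[r*np.cos(a),r*np.sin(a),0*a+zz]
    p=cv2.projectPoints(P,X[:3,:3],X[:3,3],np.array(m['mtx']),np.array(m['D']))[0]
    return p.reshape(-1,2),cv2.fitEllipse(p.astype(np.float32))
# agar: warm colour (r-b)
def agar(im):
    i=im.astype(int); w=((i[:,:,2]-i[:,:,0])>8)&(i[:,:,2]>150)
    w[:150]=0; w[340:]=0; w[:,:240]=0; w[:,400:]=0
    w=cv2.morphologyEx(w.astype(np.uint8),cv2.MORPH_OPEN,np.ones((3,3)))
    cc=cv2.findContours(w,0,2)[0]; c=max(cc,key=cv2.contourArea); return cv2.fitEllipse(cv2.convexHull(c)),c
e,c=agar(im); p,pr=pe(z-0.009,.026)
print('agar obs',np.round(e[0],1),np.round(e[1],1),'exp if centred',np.round(pr[0],1),np.round(pr[1],1))
s=pr[1][1]/52,pr[1][0]/52
print('dish offset mm tool x,y', (e[0][0]-pr[0][0])/s[0],(e[0][1]-pr[0][1])/s[1])
for d in trace('wrist','lid_left')[:1]:
    M=d['pixels']; v,u=np.nonzero(M); print('lid box',u.min(),u.max(),v.min(),v.max(),d['conf'])
# edges along vertical line for lid bottom
g=cv2.cvtColor(im,cv2.COLOR_BGR2GRAY).astype(int)
print('col 319 rows 190..345', g[190:345:3,319].tolist())
for ed in (float(sys.argv[2]),):
    for n,zz in (('top',-(ed+.010)),('edge',-ed)):
        p,_=pe(zz,.0335); print(n,'box exp',np.round(p.min(0),1),np.round(p.max(0),1))
E
python3 conc.py w31 0.0029
python3 - <<'E'
import sys; sys.argv=['x','tmp','0.0042']
import cv2,numpy as np
im=cv2.imread('pics/w26.png'); g=cv2.cvtColor(im,cv2.COLOR_BGR2GRAY).astype(int); print('ref w26 col319',g[190:345:3,319].tolist())
i=im.astype(int); w=((i[:,:,2]-i[:,:,0])>8)&(i[:,:,2]>150); w[:150]=0;w[340:]=0;w[:,:240]=0;w[:,400:]=0
w=cv2.morphologyEx(w.astype(np.uint8),cv2.MORPH_OPEN,np.ones((3,3)));c=max(cv2.findContours(w,0,2)[0],key=cv2.contourArea); print('ref agar w26',cv2.fitEllipse(cv2.convexHull(c)))
E
```

```text
F [ 0.23 -0.35 -0.31] sd [0.29 0.24 0.27] P [0.4673 0.1515 0.0208] sd [0.0001 0.     0.0001] t 52.05
agar obs [321.6 247.3] [84.5 93.1] exp if centred [319.3 245.5] [85.4 93.5]
dish offset mm tool x,y 1.2421003290718324 1.0563365545689536
lid box 249 386 200 327 0.82
col 319 rows 190..345 [93, 75, 86, 109, 140, 221, 215, 215, 214, 215, 216, 213, 212, 213, 216, 215, 217, 213, 213, 215, 215, 214, 211, 213, 211, 214, 213, 216, 214, 211, 212, 213, 214, 207, 188, 208, 242, 221, 218, 220, 221, 205, 185, 187, 211, 201, 139, 124, 147, 187, 227, 243]
top box exp [249.6 203. ] [389.5 327.8]
edge box exp [253.8 196.9] [385.1 315.3]
ref w26 col319 [209, 140, 98, 121, 189, 217, 204, 242, 243, 242, 241, 242, 241, 242, 242, 243, 243, 241, 243, 243, 243, 242, 243, 242, 242, 243, 242, 243, 242, 243, 242, 242, 242, 241, 227, 235, 254, 248, 246, 246, 246, 247, 243, 224, 224, 232, 246, 238, 165, 163, 161, 162]
ref agar w26 ((318.3042297363281, 246.9193572998047), (86.76557159423828, 91.81565856933594), 84.84127807617188)
```

Run:
```python
import cv2,numpy as np
for n in ('w26','w27','w31'):
    im=cv2.imread(f'pics/{n}.png'); g=cv2.GaussianBlur(cv2.cvtColor(im,cv2.COLOR_BGR2GRAY),(3,3),0).astype(float)
    for r in (264,268,272):
        row=g[r-2:r+3].mean(0)
        dl=np.diff(row); 
        L=[i for i in range(238,300) if abs(dl[i])>8]; Rr=[i for i in range(340,402) if abs(dl[i])>8]
        print(n,r,'L',[(i,int(dl[i])) for i in L],'R',[(i,int(dl[i])) for i in Rr])
    i=im.astype(int); w=(i[:,:,2]-i[:,:,0])>8
    for r in (240,250,260): print(n,r,'agar cols',np.nonzero(w[r,255:390])[0][[0,-1]]+255)
    col=g[:,317:323].mean(1); dc=np.diff(col); print(n,'rows',[(k,int(dc[k])) for k in range(190,345) if abs(dc[k])>9])
```

```text
w26 264 L [(238, -20), (239, -17), (240, -8), (246, 14), (247, 37), (248, 51), (249, 45), (250, 30), (251, 14), (266, 8)] R [(364, 8), (365, 10), (369, -8), (379, -8), (384, -17), (385, -35), (386, -53), (387, -51), (388, -25), (395, 11), (396, 20), (397, 22), (398, 15), (399, 8)]
w26 268 L [(238, -9), (246, 22), (247, 45), (248, 52), (249, 36), (250, 19), (251, 10)] R [(368, -8), (384, -15), (385, -29), (386, -51), (387, -55), (388, -30), (397, 12), (398, 19), (399, 21), (400, 16)]
w26 272 L [(246, 20), (247, 43), (248, 51), (249, 38), (250, 20), (251, 10)] R [(383, -12), (384, -19), (385, -32), (386, -53), (387, -53), (388, -27), (399, 12), (400, 19), (401, 21)]
w26 240 agar cols [274 363]
w26 250 agar cols [272 364]
w26 260 agar cols [274 362]
w26 rows [(191, -23), (192, -37), (193, -32), (194, -12), (196, 9), (199, 16), (200, 22), (201, 15), (203, 12), (204, 16), (208, 13), (209, 15), (330, -13), (331, -28), (332, -27), (333, -10)]
w27 264 L [(238, -20), (239, -16), (240, -9), (246, 12), (247, 35), (248, 50), (249, 45), (250, 29), (251, 15), (259, 9), (263, -8), (264, -9)] R [(37
[... 1730 characters left out ...]
99, 16), (400, 11)]
w31 272 L [(247, 19), (248, 38), (249, 44), (250, 32), (251, 17), (252, 8), (272, 11), (273, 12), (274, 8), (277, -12), (278, -10)] R [(364, 11), (365, 10), (376, -12), (377, -10), (380, 11), (382, -10), (383, -22), (384, -33), (385, -45), (386, -45), (387, -25), (399, 8), (400, 15), (401, 18)]
w31 240 agar cols [276 367]
w31 250 agar cols [275 367]
w31 260 agar cols [277 365]
w31 rows [(190, -9), (191, -11), (192, -9), (198, 11), (199, 14), (200, 10), (202, 17), (203, 29), (204, 26), (205, 10), (295, 12), (296, 11), (312, -9), (313, -11), (321, 12), (324, -9), (325, -11), (326, -19), (327, -29), (328, -21), (334, 10), (335, 13), (336, 16), (337, 16), (338, 13), (339, 9)]
```

Call:
{"method": "step_arm", "body": {
  "rows": [
    [0.002,0,0,0,0,0,90],
    [0.002,0,0.004,0,0,0,90],
    [0.002,0,0.008,0,0,0,90],
    [0.002,0,0.011,0,0,0,90],
    [0.002,0,0.014,0,0,0,90],
    [0.002,0,0.0155,0,0,0,90],
    [0.002,0,0.0155,0,0,0,90],
    [0.002,0,0.0155,0,0,0,90]
  ]
}}

```text
time_s: 52.95
position: [0.4667, 0.1539, 0.0047]
ee_rot: [0.707, 0.708, -0.0, 0.0]
force: [0.5, 0.4, 0.4]
finger_gap: 0.77
```

```bash
python3 conc.py w32 0.0029
python3 - <<'E'
import cv2,numpy as np
for n in ('w27','w32'):
    im=cv2.imread(f'pics/{n}.png'); g=cv2.GaussianBlur(cv2.cvtColor(im,cv2.COLOR_BGR2GRAY),(3,3),0).astype(float)
    i=im.astype(int); w=(i[:,:,2]-i[:,:,0])>8
    for r in (250,260,270,280): print(n,r,'agar cols',np.nonzero(w[r,255:390])[0][[0,-1]]+255)
    ww=w.copy(); ww[:180]=0; ww[330:]=0; print(n,'agar rows',np.nonzero(ww[:,319])[0][[0,-1]])
    col=g[:,317:323].mean(1); dc=np.diff(col); print(n,'rows',[(k,int(dc[k])) for k in range(190,345) if abs(dc[k])>9])
    row=g[266:271].mean(0); dl=np.diff(row); print([(k,int(dl[k])) for k in range(240,400) if abs(dl[k])>9])
E
```

```text
F [ 0.33 -0.34  0.31] sd [0.47 0.46 0.62] P [0.4668 0.154  0.0048] sd [0. 0. 0.] t 53.1
agar obs [316.9 262.6] [ 89.2 102.6] exp if centred [319.5 258.8] [ 92.5 102.7]
dish offset mm tool x,y -1.3032611262522371 2.158645455314426
lid box 249 386 199 327 0.82
col 319 rows 190..345 [141, 139, 137, 85, 93, 147, 186, 200, 205, 242, 217, 214, 214, 213, 214, 215, 211, 215, 215, 214, 215, 213, 212, 213, 212, 214, 213, 214, 213, 215, 215, 215, 213, 213, 213, 213, 211, 211, 211, 207, 197, 188, 210, 188, 212, 220, 162, 129, 136, 131, 133, 132]
top box exp [249.6 203. ] [389.5 327.8]
edge box exp [253.8 196.9] [385.1 315.3]
w27 250 agar cols [271 365]
w27 260 agar cols [268 368]
w27 270 agar cols [268 369]
w27 280 agar cols [271 366]
w27 agar rows [223 311]
w27 rows [(197, -9), (198, -12), (199, -16), (200, -21), (201, -18), (206, 10), (207, 23), (208, 31), (209, 23), (319, 9), (330, -14), (331, -29), (332, -26), (333, -9)]
[(246, 22), (247, 45), (248, 50), (249, 36), (250, 19), (251, 10), (259, 10), (372, 13), (376, -11), (377, -13), (378, -13), (384, -11), (385, -27), (386, -50), (387, -54), (388, -30), (397, 11), (398, 19), (399, 20)]
w32 250 agar cols [268 366]
w32 260 agar cols [266 368]
w32 270 agar cols [267 367]
w32 280 agar cols [271 364]
w32 agar rows [219 307]
w32 rows [(196, -16), (197, -19), (198, -9), (203, 16), (204, 26), (205, 24), (206, 11), (214, 15), (215, 13), (218, -9), (315, 13), (318, -11), (321, 12), (322, 9), (326, -17), (327, -30), (328, -24)]
[(247, 22), (248, 39), (249, 40), (250, 29), (251, 16), (257, 16), (258, 20), (259, 12), (262, -15), (263, -12), (367, -11), (368, -9), (370, 14), (371, 21), (372, 13), (374, -10), (375, -18), (376, -18), (377, -13), (383, -10), (384, -23), (385, -39), (386, -44), (387, -29), (388, -9), (397, 9), (398, 14), (399, 16)]
```

Call:
{"method": "step_arm", "body": {
  "rows": [
    [0,0,0.001,0,0,0,90],
    [0,0,0.001,0,0,0,60],
    [0,0,0.001,0,0,0,30],
    [0,0,0.001,0,0,0,0],
    [0,0,0.001,0,0,0,0],
    [0,0,-0.03,0,0,0,0],
    [0,0,-0.07,0,0,0,0],
    [0,0,-0.12,0,0,0,0],
    [0,0,-0.12,0,0,0,0],
    [0,0,-0.12,0,0,0,0]
  ]
}}

```text
time_s: 54.2
position: [0.4672, 0.1544, 0.1258]
ee_rot: [0.707, 0.708, 0.001, 0.0]
force: [0.4, 0.0, -0.0]
finger_gap: 0.999
```

Run:
```python
from h import *
avg(3)
T=pose(); im=save('wrist','w33')
def conc(im,lo,hi,c0,c1):
    i=im.astype(int); w=((i[:,:,2]-i[:,:,0])>8)&(i[:,:,2]>120); k=np.zeros_like(w); k[lo:hi,c0:c1]=1; w&=k
    w=cv2.morphologyEx(w.astype(np.uint8),cv2.MORPH_OPEN,np.ones((3,3)))
    c=max(cv2.findContours(w,0,2)[0],key=cv2.contourArea); return cv2.fitEllipse(cv2.convexHull(c))
e=conc(im,130,260,250,390); print('agar',e,ray('wrist',[e[0]],0.009,T))
ell('wrist','lid_left',0.017,T); lm('wrist','lid_left')
# rough ref: start view w3 (lid on, TCP z .16)
save('top','t33');save('side','s33')
for n in ['lid_left','lid_right']:
  for c in ['top','side']: lm(c,n,3); ell(c,n,0.017)
lm('side','magnifier_knob');lm('top','magnifier_lens');lm('side','electrode',3);lm('side','lid_mid')
plan([(0.418,-0.10,0.13,90,0)])
```

```text
F [-0.24  0.24  0.32] sd [0.48 0.12 0.12] P [0.4662 0.154  0.1242] sd [0.0002 0.0002 0.0004] t 54.35
agar ((317.5909423828125, 199.76638793945312), (55.289310455322266, 58.15721893310547), 89.06401824951172) [[0.468156   0.15264502 0.009     ]]
wrist lid_left 0.87 [317.8 199.8] [75.4 76.2] [[0.4659 0.1528 0.017 ]]
wrist lid_left 0.21 [567.4 307.6] [ 97.6 169.9] [[0.5757 0.399  0.017 ]]
wrist lid_left [(0.79, [0.4619, 0.1543, 0.0101])]
top lid_left [(0.37, [0.4692, 0.1542, 0.0053])]
top lid_left 0.41 [276.9 231.6] [4.5 8.8] [[0.445  0.1412 0.017 ]]
side lid_left [(0.71, [0.5369, -0.3591, 0.0236]), (0.67, [0.4672, 0.1524, 0.0033])]
side lid_left 0.55 [253.7 168.1] [29.9 33.1] [[0.584  0.3953 0.017 ]]
top lid_right [(0.93, [0.4119, -0.1007, 0.0061])]
top lid_right 0.56 [355.2 239.3] [21.6 22.9] [[ 0.4168 -0.1002  0.017 ]]
side lid_right [(0.72, [0.4154, -0.1001, 0.003]), (0.3, [0.7174, -0.0478, 0.1946])]
side lid_right 0.84 [322.3 259.5] [18.6 23.8] [[ 0.4142 -0.1036  0.017 ]]
side magnifier_knob [(0.68, [0.6583, 0.2182, 0.2257])]
top magnifier_lens [(0.91, [0.6748, 0.148, 0.1911])]
side electrode [(0.88, [0.5381, -0.3601, 0.0235]), (0.67, [0.5352, -0.4707, -0.0014]), (0.55, [0.6729, 0.1491, 0.1914])]
side lid_mid [(0.7, [0.496, 0.0217, -0.0011]), (0.62, [0.4547, 0.0242, -0.0003])]
cur [0.4667 0.154  0.1248] 90.07 t 55.2
6 [[-0.0423,-0.0082,-0.0009,0,0,0,0],[-0.0846,-0.0163,-0.0017,0,0,0,0],[-0.127,-0.0245,-0.0026,0,0,0.001,0],[-0.1693,-0.0327,-0.0035,0,0,0.001,0],[-0.2116,-0.0409,-0.0044,0,0,0.001,0],[-0.2539,-0.049,-0.0052,0,0,0.001,0]]
```

Call:
{"method": "step_arm", "body": {
  "rows": [
    [-0.04,-0.008,0,0,0,0,0],
    [-0.085,-0.016,0,0,0,0,0],
    [-0.127,-0.025,0,0,0,0,0],
    [-0.17,-0.033,0,0,0,0,0],
    [-0.212,-0.041,0,0,0,0,0],
    [-0.254,-0.049,0,0,0,0,0],
    [-0.254,-0.049,0,0,0,0,0],
    [-0.254,-0.049,0,0,0,0,0],
    [-0.254,-0.049,0,0,0,0,0]
  ]
}}

```text
time_s: 56.1
position: [0.4183, -0.0991, 0.1247]
ee_rot: [0.706, 0.708, 0.0, -0.0]
force: [0.7, 1.3, 0.4]
finger_gap: 0.998
```

Run:
```python
from h import *
avg(3)
T=pose(); im=save('wrist','w34')
def conc(im,lo,hi,c0,c1):
    i=im.astype(int); w=((i[:,:,2]-i[:,:,0])>8)&(i[:,:,2]>120); k=np.zeros_like(w); k[lo:hi,c0:c1]=1; w&=k
    w=cv2.morphologyEx(w.astype(np.uint8),cv2.MORPH_OPEN,np.ones((3,3)))
    c=max(cv2.findContours(w,0,2)[0],key=cv2.contourArea); return cv2.fitEllipse(cv2.convexHull(c))
e=conc(im,130,260,250,390); print('agar',e,ray('wrist',[e[0]],0.009,T))
ell('wrist','lid_right',0.017,T); lm('wrist','lid_right'); lm('wrist','lid_left'); lm('wrist','lid_mid')
# references: initial covered plates
for n,b in (('w3',(130,250,260,380)),('w7',(130,260,250,390)),('w33',(130,260,250,390))):
    print(n,conc(cv2.imread(f'pics/{n}.png'),*b))
# pixel diff of the fixed side view, initial vs now, plates region
a=cv2.imread('pics/side0.png').astype(int); save('side','s34'); b=cv2.imread('pics/s34.png').astype(int)
for nm,(x,y) in {'left':(275,213),'right':(323,260),'mid':(301,234),'marker':(300,200),'beaker':(399,226),'stand':(430,265),'small':(390,262),'big':(468,270),'tips':(405,328),'stack':(207,203)}.items():
    A=a[y-14:y+14,x-14:x+14];B=b[y-14:y+14,x-14:x+14]
    r=cv2.matchTemplate(b[y-20:y+20,x-20:x+20].astype(np.uint8),A.astype(np.uint8),cv2.TM_CCOEFF_NORMED); _,v,_,p=cv2.minMaxLoc(r); print(nm,round(v,3),(p[0]-6,p[1]-6))
```

```text
F [-0.27 -0.58  0.24] sd [0.5  0.52 0.5 ] P [ 0.4184 -0.0987  0.1247] sd [0. 0. 0.] t 56.25Traceback (most recent call last):
  File "<stdin>", line 8, in <module>
  File "<stdin>", line 7, in conc
cv2.error: OpenCV(4.12.0) /io/opencv/modules/imgproc/src/shapedescr.cpp:361: error: (-201:Incorrect size of input array) There should be at least 5 points to fit the ellipse in function 'fitEllipseNoDirect'
```

Run:
```python
from h import *
T=pose(); im=save('wrist','w35')
ell('wrist','lid_right',0.017,T); lm('wrist','lid_right'); lm('wrist','lid_left'); lm('wrist','lid_mid'); lm('wrist','dish_right')
def prof(n,r,c):
    g=cv2.imread(f'pics/{n}.png').astype(int); d=g[:,:,2]-g[:,:,0]
    print(n,'row R-B',d[r,c-48:c+48:4].tolist(),'gray',g[r,c-48:c+48:4,1].tolist()); print(n,'col',d[r-48:r+48:4,c].tolist(),g[r-48:r+48:4,c,1].tolist())
prof('w35',200,317); prof('w33',200,318); prof('w7',197,318)
a=cv2.imread('pics/side0.png').astype(int); save('side','s34'); b=cv2.imread('pics/s34.png').astype(int)
for nm,(x,y) in {'left':(275,213),'right':(323,260),'mid':(301,234),'marker':(300,200),'beaker':(399,226),'stand':(430,265),'small':(390,262),'big':(468,270),'tips':(405,328),'stack':(207,203)}.items():
    A=a[y-14:y+14,x-14:x+14]
    r=cv2.matchTemplate(b[y-20:y+20,x-20:x+20].astype(np.uint8),A.astype(np.uint8),cv2.TM_CCOEFF_NORMED); _,v,_,p=cv2.minMaxLoc(r); print(nm,round(v,3),(p[0]-6,p[1]-6))
```

```text
wrist lid_right 0.64 [314.  197.2] [76.1 77.2] [[ 0.4164 -0.103   0.017 ]]
wrist lid_right [(0.77, [0.4139, -0.1022, 0.0019])]
wrist lid_left [(0.71, [0.4632, 0.1557, 0.0053])]
wrist lid_mid [(0.66, [0.4534, 0.0258, 0.0016])]
wrist dish_right []
w35 row R-B [-15, -13, -9, -3, 5, 8, 8, 9, 8, 9, 9, 9, 8, 9, 9, 8, 9, 9, 9, -2, -9, -13, -23, -21] gray [132, 121, 241, 251, 249, 250, 250, 250, 251, 250, 250, 250, 250, 250, 250, 250, 250, 250, 250, 249, 235, 226, 192, 193]
w35 col [-14, -13, -15, -7, 0, 8, 8, 8, 8, 9, 9, 8, 8, 8, 8, 8, 9, 8, 8, -4, -4, -24, -25, -22] [236, 235, 189, 240, 255, 250, 250, 250, 250, 250, 250, 250, 250, 250, 250, 250, 250, 250, 250, 248, 250, 206, 193, 188]
w33 row R-B [-14, -14, -10, -13, -4, 16, 15, 15, 15, 16, 15, 15, 16, 15, 16, 14, 16, 15, 15, 14, -5, -11, -21, -20] gray [115, 117, 94, 217, 248, 237, 239, 238, 239, 238, 240, 239, 238, 238, 239, 239, 238, 239, 238, 239, 248, 229, 180, 172]
w33 col [-20, -19, -20, -13, -7, 7, 14, 15, 14, 16, 15, 16, 16, 16, 16, 15, 16, 16, 17, 4, -7, -10, -21, -22] [180, 177, 174, 210, 226, 245, 240, 238, 239, 238, 239, 239, 238, 238, 237, 238, 237, 237, 237, 226, 239, 243, 167, 164]
w7 row R-B [-15, -13, -15, -15, -8, -2, 10, 9, 9, 9, 10, 8, 8, 8, 8, 9, 8, 8, 8, 0, -6, -11, -21, -22] gray [131, 132, 123, 182, 240, 251, 250, 250, 250, 250, 250, 250, 250, 250, 251, 250, 251, 250, 251, 248, 243, 238, 198, 197]
w7 col [-14, -13, -14, -20, -8, 1, 7, 8, 8, 8, 8, 9, 8, 8, 8, 9, 8, 9, 8, -4, -5, -20, -23, -23] [238, 236, 235, 213, 241, 255, 250, 250, 250, 251, 250, 250, 250, 250, 250, 250, 250, 250, 249, 250, 247, 213, 192, 188]
left 0.996 (0, 0)
right 0.862 (0, 0)
mid 0.963 (0, 0)
marker 0.645 (0, 0)
beaker 0.999 (0, 0)
stand 0.997 (0, 0)
small 0.999 (0, 0)
big 0.997 (0, 0)
tips 0.994 (0, 0)
stack 0.89 (1, 0)
```

Run:
```python
import cv2,numpy as np
a=cv2.imread('pics/side0.png')
for s in ('s29','s30','s33','s28'):
    b=cv2.imread(f'pics/{s}.png')
    for nm,(x,y) in {'right':(323,260)}.items():
        h=11
        A=a[y-h:y+h,x-h-3:x+h+3]; B=b[y-h-5:y+h+5,x-h-8:x+h+8]
        A4=cv2.resize(A,None,fx=4,fy=4,interpolation=2);B4=cv2.resize(B,None,fx=4,fy=4,interpolation=2)
        r=cv2.matchTemplate(B4,A4,cv2.TM_CCOEFF_NORMED); _,v,_,p=cv2.minMaxLoc(r); print(s,nm,round(v,3),((p[0]-20)/4,(p[1]-20)/4))
# lid widths in wrist views
for n,c,r in (('w33',318,200),('w35',314,197),('w34',314,197)):
    g=cv2.cvtColor(cv2.imread(f'pics/{n}.png'),cv2.COLOR_BGR2GRAY).astype(float)
    out=[]
    for k in range(r-6,r+7,2):
        row=np.abs(np.diff(g[k-1:k+2].mean(0)))
        L=row[c-46:c-32]; R=row[c+32:c+46]
        l=(L*np.arange(c-46,c-32)).sum()/L.sum(); q=(R*np.arange(c+32,c+46)).sum()/R.sum(); out.append(q-l)
    print(n,np.round(out,1))
```

```text
s29 right 0.935 (0.25, 0.75)
s30 right 0.909 (0.25, 0.75)
s33 right 0.919 (0.25, 0.0)
s28 right 0.913 (0.25, 0.25)
w33 [75.8 76.2 76.3 76.6 76.7 76.1 75.5]
w35 [75.4 76.3 76.4 76.5 76.5 77.1 76.4]
w34 [75.2 76.2 76.4 76.9 76.5 77.1 76.5]
```

Call:
{"method": "step_arm", "body": {
  "rows": [
    [0,0,-0.03,0,0,0,0],
    [0,0.005,-0.08,0,0,0,0],
    [0,0.01,-0.12,0,0,0,0],
    [0,0.02,-0.16,0,0,0,0],
    [0,0.02,-0.16,0,0,0,0],
    [0,0.02,-0.16,0,0,0,0],
    [0,0.02,-0.16,0,0,0,0],
    [0,0.02,-0.16,0,0,0,0]
  ]
}}

```text
time_s: 57.45
position: [0.4371, -0.0999, 0.2836]
ee_rot: [0.707, 0.707, -0.001, -0.001]
force: [-0.6, 1.2, -0.0]
finger_gap: 1.0
```

Run:
```python
from h import *
save('side','s36');save('top','t36');save('wrist','w36')
for c in ['side','top','wrist']:
    for n in ['lid_left','lid_right','lid_mid']: lm(c,n)
lm('side','magnifier_knob');lm('top','magnifier_knob');lm('side','electrode',3);lm('wrist','electrode',3)
a=cv2.imread('pics/side0.png')
b=cv2.imread('pics/s36.png')
for nm,(x,y) in {'left':(275,213),'right':(323,260),'mid':(301,234),'stand':(430,265)}.items():
    h=11
    A4=cv2.resize(a[y-h:y+h,x-h-3:x+h+3],None,fx=4,fy=4,interpolation=2);B4=cv2.resize(b[y-h-5:y+h+5,x-h-8:x+h+8],None,fx=4,fy=4,interpolation=2)
    _,v,_,p=cv2.minMaxLoc(cv2.matchTemplate(B4,A4,cv2.TM_CCOEFF_NORMED)); print(nm,round(v,3),((p[0]-20)/4,(p[1]-20)/4))
print(get_obs()['time_s'],get_obs()['position'])
```

```text
side lid_left [(0.73, [0.4709, 0.156, 0.0052]), (0.73, [0.7191, -0.0446, 0.1915])]
side lid_right [(0.65, [0.4167, -0.0997, 0.0054])]
side lid_mid [(0.5, [0.4568, 0.0251, 0.0019])]
top lid_left [(0.93, [0.4647, 0.1535, 0.0079])]
top lid_right [(0.59, [0.4133, -0.0988, 0.0089])]
top lid_mid [(0.55, [0.4538, 0.0215, -0.0005])]
wrist lid_left [(0.6, [0.466, 0.1542, 0.0092]), (0.25, [0.3547, -0.4263, 0.0011])]
wrist lid_right [(0.75, [0.4161, -0.1007, 0.0033])]
wrist lid_mid [(0.87, [0.4561, 0.0249, 0.0008])]
side magnifier_knob [(0.8, [0.6567, 0.2215, 0.2286])]
top magnifier_knob [(0.63, [0.6588, 0.214, 0.2268])]
side electrode [(0.86, [0.5368, -0.3576, 0.0231]), (0.69, [0.5381, -0.4684, -0.0029]), (0.52, [0.5062, -0.262, -0.0001])]
wrist electrode [(0.81, [0.5344, -0.4677, 0.0012]), (0.61, [0.5084, -0.2646, 0.0068]), (0.57, [0.5378, -0.3589, 0.023])]
left 0.996 (-0.25, 0.0)
right 0.952 (0.0, 0.0)
mid 0.975 (0.0, 0.0)
stand 0.997 (0.0, 0.0)
58.25 [ 0.43803739 -0.10005179  0.28476419]
```

Everything checks out: lids on, electrode hanging, magnifier aside. Handing in.

```bash
python3 -c "
from station import *
print(hand_in())"
```

```text
the job is handed in; nothing more can be done
None
```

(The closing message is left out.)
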